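# Put the tape rolls away in the dust box

### The job

Put every roll of black electrical tape that lies about away in the dust box: first take the square key from its holder and turn the catch with it to its open stop, so that the bar swings clear of the tray, then push the rolls along the loading tray through the spring flap until all lie inside and the flap has shut behind them. Then turn the catch back to its closed stop with the key, and stand the key fully down in its holder again. Leave the masking tape, the tape measure and the lamp holder where they are.

Things in the scene. Friction and masses are not known exactly. Their poses are not given: they have to be found in the camera images.
- dust_box: plywood dust box with clear roof, fixed to the bench, with a raised loading tray in front. Origin at bench level under the middle of the sill where tray and box meet; x runs level along the tray into the box, z up. Box: x = 0 to 268 mm, y = -74 to +74 mm, 160 mm high, its front upright; opening 66 mm wide, 36 mm high over the sill. Inside 134 mm wide, far wall at x = 262 mm
- sill (a point): middle of the sill, 110 mm above the bench, axes as the dust box. The tray's flat metal floor runs at this height from here 166 mm back to its open near end (-x), 66 mm wide between two side rails 10 mm high and 5 mm thick. Beyond the sill a smooth chute falls at 32 degrees to the box floor: a roll pushed more than half over the sill tips and slides down
- flap (a joint): aluminium spring flap, 64 mm wide, 35 mm high, its lower edge just above the sill, hinged along its top 148 mm above the bench, 9 mm inside the opening; 0 = shut, grows (rad, to 1.5) as it is pushed inward; a weak spring shuts it (about 0.3 N at its lower edge)
- catch (a joint): angle of the catch, a steel boss 40 mm square on a post right of the tray (dust_box x = -52, y = -85 mm) with a level bar 68 mm long, 12 mm wide, its underside 12 mm over the tray floor. 0 = closed stop: bar points across the tray (+y) and stops a roll; grows anticlockwise from above; 1.25 = open stop: bar points back beside the tray (about -x), clear. Friction 0.06 N m holds it. Turned with the key
- catch_recess (a point): centre of the mouth of the square recess in the top of the catch's boss, 140 mm above the bench: 21 mm square, 16 mm deep, 3 mm chamfer; sides along the point's x and y axes, which turn with the catch (at 0 they are the dust box's)
- key_grip (a point): centre of the square key's upright black handle, 36 (key x) x 16 (key y) x 40 mm high, 48 mm above the foot of its shank. Below the handle an 18 mm square shank, sides along key x and y, reaches down 28 mm, its last 4 mm only 13 mm square; about 80 g. At the start it stands upright in its holder
- key_tip (a point): centre of the foot of the key's shank; axes are the key's, z up along the key
- holder_hole (a point): centre of the mouth of the square hole in the key holder, a light wooden block 64 x 64 x 45 mm fixed to the bench; mouth 45 mm above the bench, 21 mm square, 24 mm deep, 3 mm chamfer, sides along the point's x and y. The foot of the key rests on the bottom of the hole
- masking_tape_c (a point): bystander: roll of pale masking tape, 90 mm in diameter, 25 mm high, lying flat; its centre
- measure_c (a point): bystander: yellow tape measure, 64 x 71 x 35 mm; its centre
- brass_holder_c (a point): bystander: brass lamp holder standing upright, 37 mm in diameter, 47 mm high; its centre
- roll_1_c (a point): roll of black electrical tape, a flat ring 60 mm in diameter and 20 mm high with a paper core (solid for contact), about 80 g, lying flat on the bench at the start; point at its centre, half-way up; its z axis is the ring's axis. Some rolls are absent in some runs.
- roll_2_c (a point): roll of black electrical tape, a flat ring 60 mm in diameter and 20 mm high with a paper core (solid for contact), about 80 g, lying flat on the bench at the start; point at its centre, half-way up; its z axis is the ring's axis. Some rolls are absent in some runs.
- roll_3_c (a point): roll of black electrical tape, a flat ring 60 mm in diameter and 20 mm high with a paper core (solid for contact), about 80 g, lying flat on the bench at the start; point at its centre, half-way up; its z axis is the ring's axis. Some rolls are absent in some runs.
- roll_4_c (a point): roll of black electrical tape, a flat ring 60 mm in diameter and 20 mm high with a paper core (solid for contact), about 80 g, lying flat on the bench at the start; point at its centre, half-way up; its z axis is the ring's axis. Some rolls are absent in some runs.
Mind the look-alikes: they are no part of the job. What is shaped like the part that bears roll_2_c but orange or yellow is not meant.

How it is judged:
By the outcome, as a careful person would: the job done as asked, in the order asked, and still so for the second after the job is handed in, with the robot touching nothing.
Of roll_1, roll_2, roll_3, roll_4 only 2 to 4 are there at a start; the rules pass over those that are not, and their reading is None.
At some moment in a run one of roll_1, roll_2, roll_3, roll_4 may be knocked a few centimetres aside while the robot is not near it.
It also fails if it takes over 210 s, if anything falls off the work surface, if the arm or the gripper's body presses on something with over 40 N, if the wrist force passes 120 N, or if a joint passes its speed limit or range.

### The arm

A 7-joint arm with a two-finger parallel gripper is mounted at the origin on a cart in front of the work surface, level with it; the furniture and walls round the work are solid. World frame = base frame: x ahead of the robot, y to its left, z up, the work surface at z = 0. Lengths are in m, angles in rad, forces in N, time in s.
With the tool pointing down it reaches from about 0.425 to 0.925 m from the base axis. Payload 6.8 kg.
Tool frame: the origin (TCP) lies on the mounting face of the last link; the fingertips stand 173 mm ahead of it and the grasp point (between the pads) lies 155 mm ahead of it; z points along the fingers, y is the line along which they close (so a half turn about z gives the same grasp; the last joint's range is limited). The gripper opens to 85 mm and grips with 20 to 120 N. Pads are 22 mm wide; open, the fingers measure 114 mm over their backs; the gripper's body (76 mm by 85 mm) begins 54 mm behind the grasp point. The pads swing forward as they close: fully open they stand 13 mm farther back than shut.
Start: joints at [1.22, 0.477, 0.022, 1.555, -0.011, 1.109, -0.083], TCP at [0.162, -0.655, 0.405] pointing down, gripper open.
Joint ranges: [-2.96, 2.96], [-0.34, 2.1], [-1.41, 1.46], [0.24, 2.44], [-1.37, 4.51], [0.17, 1.92], [-2.96, 2.96]. Speed limits (rad/s): [2.39, 2.39, 3.14, 3.14, 3.14, 3.14, 3.14].

### API

Orientations are given as a rotation vector (axis times angle).
In Python, from bench import r gives the robot as it stands.
- The arm moves only by the tool carry_out, never from a script. Its argument "moves" is a list of rows, each a list of 5 numbers: the shift along the tool's x, y, z in m, then the turn about the tool's z in rad, then the finger opening in m, from 0 to 0.0854. In form: [[dx, dy, dz, roll, claw], ...]. A call has exactly 8 rows; each row is the pose to reach, as a shift and turn from the pose commanded when the call began, along the tool's axes at that moment; what a row does not reach only later rows make up. A row lasts 1/10 s, in which the tool goes at most 50 mm and 8.59 degrees, less where a joint would pass 70% of its speed; a pose out of reach is approached as far as the arm can. A call with a gripper value outside its range is refused whole. The fingers move at their own pace and stop on an object; "force" is the grip in N (left out, the last holds). Time passes only in rows, so rows that repeat a pose let the fingers close, or fill a call up. It gives the time, the measured TCP pose, the force, the opening and the grip force at its end, in the units of the state.
- r.get_obs(): the state, without advancing time (a new reading comes with each control period).
- r.grab_frame(name): name is "scene" or "top" or "wrist"; returns the picture (384x512x3 uint8, red, green, blue); there is no depth.
- r.calibration(name): a dict with "fx", "fy", "cx", "cy" (pixels), "rvec" (rotation vector, rad) and "tvec" (3), from world to camera coordinates, as OpenCV has them. Camera axes: x right, y down, z forward; pixel columns grow to the right and rows downward; lengths in m; the calibration is good to about 2 mm. A picture is of the moment at which its call begins: read the wrist's pose just before it. calibration takes no time and is no camera call; for the wrist camera it gives the pose at the moment of the call.
- r.hand_in(): hands the job in; it is judged then, once.
The state is a dict: "clock": time; "joints": joint angles; "qvel": joint speeds; "tau": joint torques, N m; "tcp_pos": TCP position; "orientation": TCP orientation; "contact_force": force on the tool from outside, world axes, zero at the start; "moment": the same for the moment, N m; "grip_width": finger opening in m; "gripper_force": force on a finger pad.
Only numpy, scipy, OpenCV 4.12 (cv2) and the standard library are available. Lean on these libraries where they do the work, as an engineer would, in place of code of your own. Each camera call takes 0.05 s, during which the arm holds its last target. There are 200 camera calls.

## Working session

There is one attempt and no reset: what is moved stays moved. The work goes in short steps, Python scripts to look and compute and a tool call to move; the robot and the scene stay as the last step left them, time stands still between calls to the robot, and variables do not carry over. Pictures are saved under pics/ and viewed, at most 14 in all, crops included, and the job is handed in when it is done.

Besides the shell and the picture viewer there is one more tool, called after ">>>" by a JSON object that holds its "api" and its "payload". carry_out: Moves the arm, as the interface text tells. Its arguments: {"type":"object","properties":{"moves":{"type":"array","items":{"type":"array","items":{"type":"number"}}},"force":{"type":"number"}},"required":["moves"]}

```bash
ls; mkdir -p pics; python3 - <<'E'
from bench import r
import cv2,numpy as np
o=r.get_obs()
print({k:np.round(v,3) for k,v in o.items()})
for n in ("scene","top"):
    f=r.grab_frame(n); cv2.imwrite(f"pics/{n}0.png",cv2.resize(f[:,:,::-1],(800,600),interpolation=cv2.INTER_CUBIC)); np.save(f"pics/{n}0.npy",f)
    c=r.calibration(n); R=cv2.Rodrigues(np.array(c["rvec"]))[0]; print(n,c,-R.T@np.array(c["tvec"]))
E
```

```text
pics
{'clock': np.float64(0.0), 'joints': array([ 1.22 ,  0.478,  0.022,  1.556, -0.011,  1.109, -0.083]), 'qvel': array([ 0.002, -0.001,  0.001, -0.001, -0.   ,  0.003,  0.001]), 'tau': array([-0.0000e+00, -5.9644e+01,  1.6080e+00, -2.8120e+01,  1.2000e-02,
        9.0000e-03,  0.0000e+00]), 'tcp_pos': array([ 0.162, -0.655,  0.404]), 'orientation': array([-3.117e+00, -3.800e-01,  1.000e-03]), 'contact_force': array([-0.559,  0.318, -0.223]), 'moment': array([-0.02 ,  0.009,  0.036]), 'gripper_force': np.float64(0.0), 'grip_width': np.float64(0.086)}
scene {'fx': 475.3501886079047, 'fy': 475.3501886079047, 'cx': 254.9890375778275, 'cy': 190.05192953929028, 'rvec': array([ 1.92130864, -1.00465588,  0.56737016]), 'tvec': array([-0.29139554,  0.32038307,  1.38862412])} [-0.67416488 -0.82207169  0.99274038]
top {'fx': 379.439921315474, 'fy': 379.439921315474, 'cx': 259.89082001206543, 'cy': 193.37544060398443, 'rvec': array([ 2.17737263, -2.16718907,  0.13111126]), 'tvec': array([0.02333533, 0.53480367, 1.39640525])} [0.38177142 0.0441233  1.44527189]
```

View pics/scene0.png

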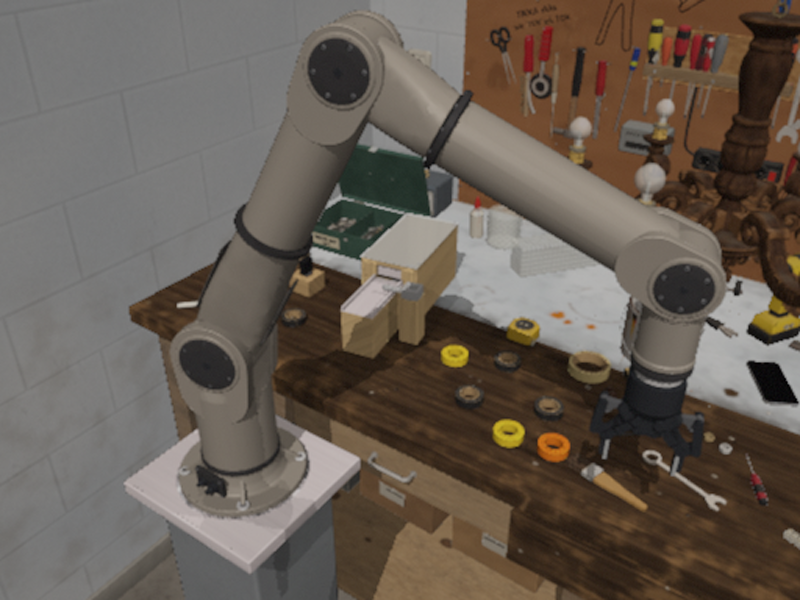

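View pics/top0.png

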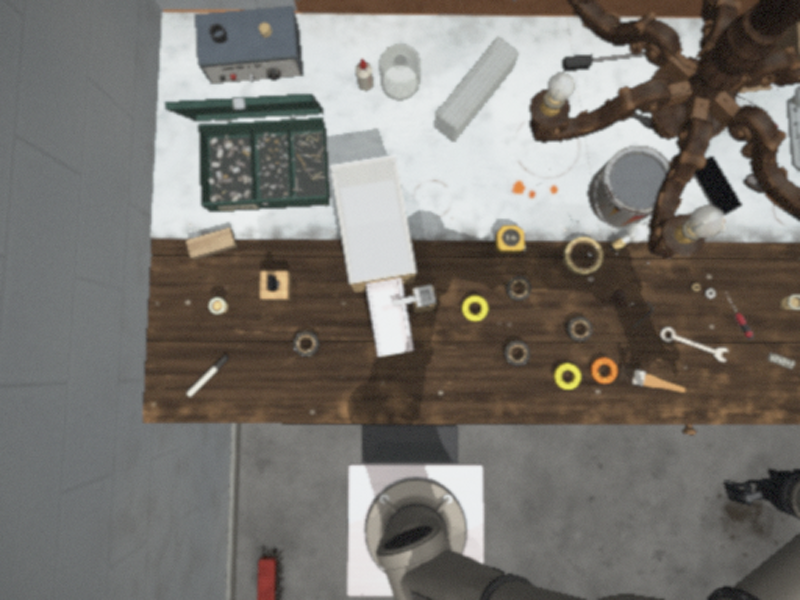

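The scene shows four black rolls with paper cores. In the top picture (800x600 px) they are at (305,343), (518,288), (516,352) and (579,328). The look-alikes are yellow at (475,308) and (568,376) and orange at (604,370), so I leave those. The key in its holder is at (275,285), the box roof at about (373,220), the tray at (390,318) and the catch boss at (425,297). Next I'll measure these with masks and make one enlarged crop.

```bash
cat > h.py <<'E'
from bench import r
import cv2,numpy as np
def cam(n):
    c=r.calibration(n); return np.array([[c["fx"],0,c["cx"]],[0,c["fy"],c["cy"]],[0,0,1.]]),cv2.Rodrigues(np.array(c["rvec"]))[0],np.array(c["tvec"]).ravel()
def ray(n,px,z,c=None):
    K,R,t=c or cam(n); C=-R.T@t
    d=R.T@np.linalg.inv(K)@np.append(px,1.); return C+d*(z-C[2])/d[2]
def proj(n,P,c=None):
    K,R,t=c or cam(n); q=K@(R@np.asarray(P)+t); return q[:2]/q[2]
def comps(mask,lo,hi):
    n,l,s,c=cv2.connectedComponentsWithStats(mask.astype(np.uint8))
    return [(i,s[i],c[i],l==i) for i in range(1,n) if lo<=s[i][4]<=hi]
def tool():
    o=r.get_obs(); return o["tcp_pos"],cv2.Rodrigues(np.array(o["orientation"]))[0]
def to(x,y,z=None,yaw=None):
    """move in tool axes to bring the TCP to x,y,z and tool y-axis to world yaw (mod pi)"""
    p,R=tool(); d=np.array([x-p[0],y-p[1],(z-p[2]) if z is not None else 0]); s=R.T@d
    a=None
    if yaw is not None:
        cur=np.arctan2(R[1,1],R[0,1]); a=-((yaw-cur+np.pi/2)%np.pi-np.pi/2)
    return np.round(s,4),None if a is None else round(a,4)
E
python3 - <<'E'
from h import *
f=np.load("pics/top0.npy"); hsv=cv2.cvtColor(f,cv2.COLOR_RGB2HSV)
for nm,(u,v) in dict(r1=(305,343),r2=(518,288),r3=(516,352),r4=(579,328),masking=(584,255),meas=(511,238),brass=(217,306),boss=(425,297),key=(275,285)).items():
    print(nm,np.round(ray("top",(u*.64,v*.64),.02),3), hsv[int(v*.64),int(u*.64)])
def rect(m,z,nm):
    ct=max(cv2.findContours(m.astype(np.uint8),cv2.RETR_EXTERNAL,cv2.CHAIN_APPROX_NONE)[0],key=cv2.contourArea)
    b=cv2.boxPoints(cv2.minAreaRect(ct)); W=np.array([ray("top",p,z) for p in b])
    print(nm,"c",W.mean(0).round(4),"edges",np.round(np.linalg.norm(np.roll(W,-1,0)-W,axis=1),3),"ang",np.round(np.degrees([np.arctan2(*(W[(i+1)%4]-W[i])[1::-1]) for i in range(2)]),1)); print(W.round(3).tolist())
def win(m,u0,u1,v0,v1):
    k=np.zeros_like(m); k[int(v0*.64):int(v1*.64),int(u0*.64):int(u1*.64)]=1; return m&k
H,S,V=[hsv[...,i] for i in range(3)]
for nm,p in dict(wood=(265,275),table=(250,300),roof=(370,210),tray=(390,325),boss=(428,296),bossl=(421,292)).items(): print(nm,hsv[int(p[1]*.64),int(p[0]*.64)])
rect(win((V>130),250,300,265,305),.045,"holder")
rect(win((V>110),325,420,150,292),.16,"roof")
rect(win((V>140)&(S<40),360,412,288,360),.11,"tray")
rect(win((V>85)&(S<60),412,440,280,312),.14,"boss")
crop=f[150:270,90:420][:,:,::-1]; cv2.imwrite("pics/crop0.png",cv2.resize(crop[:, :],(800,291),interpolation=cv2.INTER_CUBIC))
E
```

```text
r1 [0.436 0.267 0.02 ] [13 89 60]
r2 [ 0.572 -0.246  0.02 ] [13 97 76]
r3 [ 0.417 -0.239  0.02 ] [13 84 79]
r4 [ 0.475 -0.392  0.02 ] [14 95 75]
masking [ 0.654 -0.41   0.02 ] [18 64 48]
meas [ 0.695 -0.231  0.02 ] [ 21  31 139]
brass [0.524 0.481 0.02 ] [ 23  88 232]
boss [ 0.548 -0.02   0.02 ] [ 75   4 142]
key [0.576 0.343 0.02 ] [ 0  5 49]
wood [ 18  99 216]
table [13 92 89]
roof [113   5 222]
tray [ 75   2 240]
boss [ 60   4 140]
bossl [ 75   4 133]
holder c [0.5738 0.3414 0.045 ] edges [0.067 0.067 0.066 0.067] ang [ -89.6 -178.5]
[[0.607, 0.376, 0.045], [0.608, 0.309, 0.045], [0.54, 0.307, 0.045], [0.54, 0.374, 0.045]]
roof c [0.7059 0.1056 0.16  ] edges [0.206 0.315 0.201 0.314] ang [ -89.5 -179.9]
[[0.862, 0.21, 0.16], [0.864, 0.004, 0.16], [0.549, 0.003, 0.16], [0.548, 0.205, 0.16]]
tray c [0.4889 0.0591 0.11  ] edges [0.095 0.158 0.094 0.158] ang [ -80.1 -170.4]
[[0.559, 0.119, 0.11], [0.575, 0.026, 0.11], [0.419, -0.001, 0.11], [0.403, 0.092, 0.11]]
boss c [ 0.5382 -0.0094  0.14  ] edges [0.052 0.049 0.052 0.049] ang [-89.7 179.9]
[[0.562, 0.017, 0.14], [0.563, -0.035, 0.14], [0.514, -0.035, 0.14], [0.514, 0.016, 0.14]]
```

View pics/crop0.png

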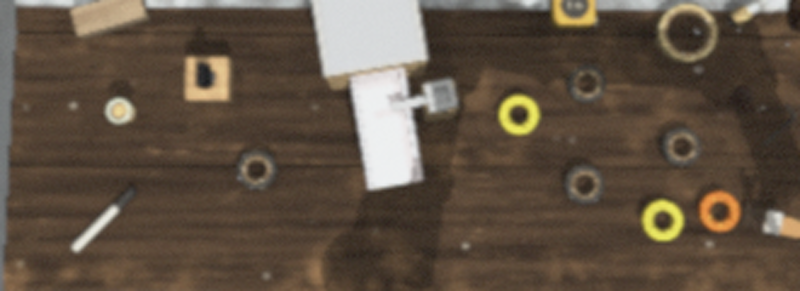

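The crop confirms four black rolls with brown cores at crop px (257,170), (587,84), (584,184) and (681,146). The yellow rolls at (519,115) and (662,220) and the orange one at (719,211) are look-alikes and stay put. Next I'll swing towards the key.

>>> {"api": "carry_out", "payload": {"moves": [[0.03,-0.015,0,0,0.085],[0.08,-0.04,0,0,0.085],[0.125,-0.06,0,0,0.085],[0.17,-0.085,0,0,0.085],[0.21,-0.105,0,0,0.085],[0.255,-0.13,0,0,0.085],[0.3,-0.15,0,0,0.085],[0.34,-0.17,0,0,0.085]]}}

```text
clock: 0.9
tcp_pos: [0.453, -0.4066, 0.4045]
orientation: [-3.118, -0.381, 0.0]
contact_force: [0.5, -1.0, 0.4]
grip_width: 0.0848
gripper_force: 0.0
```

>>> {"api": "carry_out", "payload": {"moves": [[0.02,-0.045,0,0,0.085],[0.035,-0.09,0,0,0.085],[0.05,-0.135,0,0,0.085],[0.07,-0.18,0,0,0.085],[0.09,-0.225,0,0,0.085],[0.105,-0.27,0,0,0.085],[0.12,-0.315,0,0,0.085],[0.14,-0.36,0,0,0.085]]}}

```text
clock: 1.7
tcp_pos: [0.5001, -0.0238, 0.4046]
orientation: [3.118, 0.379, -0.001]
contact_force: [1.8, -1.0, -0.4]
grip_width: 0.085
gripper_force: 0.0
```

>>> {"api": "carry_out", "payload": {"moves": [[0.015,-0.045,0,0,0.085],[0.03,-0.09,0,0.1,0.085],[0.045,-0.135,0,0.2,0.085],[0.06,-0.18,0,0.24,0.085],[0.075,-0.225,0,0.24,0.085],[0.085,-0.262,0,0.24,0.085],[0.085,-0.262,0,0.24,0.085],[0.085,-0.262,0,0.24,0.085]]}}

```text
clock: 2.5
tcp_pos: [0.52, 0.2501, 0.4041]
orientation: [3.141, 0.008, -0.002]
contact_force: [0.7, -0.1, -0.3]
grip_width: 0.085
gripper_force: 0.0
```

```bash
python3 - <<'E'
from h import *
o=r.get_obs(); print(o["clock"],o["tcp_pos"],o["joints"].round(2)); p,R=tool(); print(R.round(3))
K,Rc,t=cam("wrist"); C=-Rc.T@t; print("cam in tool",R.T@(C-p),"axes",(R.T@Rc.T).round(3),K[0,0])
for n in ("wrist","top"):
    f=r.grab_frame(n); np.save(f"pics/{n}1.npy",f); cv2.imwrite(f"pics/{n}1.png",cv2.resize(f[:,:,::-1],(800,600)))
E
```

```text
2.5 [0.51995669 0.25011343 0.40412044] [-0.23  0.35 -0.41  1.77  0.16  1.05 -2.26]
[[ 1.     0.005 -0.001]
 [ 0.005 -1.    -0.   ]
 [-0.001  0.    -1.   ]]
cam in tool [0.0804394  0.00022592 0.03145994] axes [[ 0.    -0.949 -0.316]
 [ 1.     0.    -0.   ]
 [ 0.    -0.316  0.949]] 344.7325288566268
```

View pics/wrist1.png

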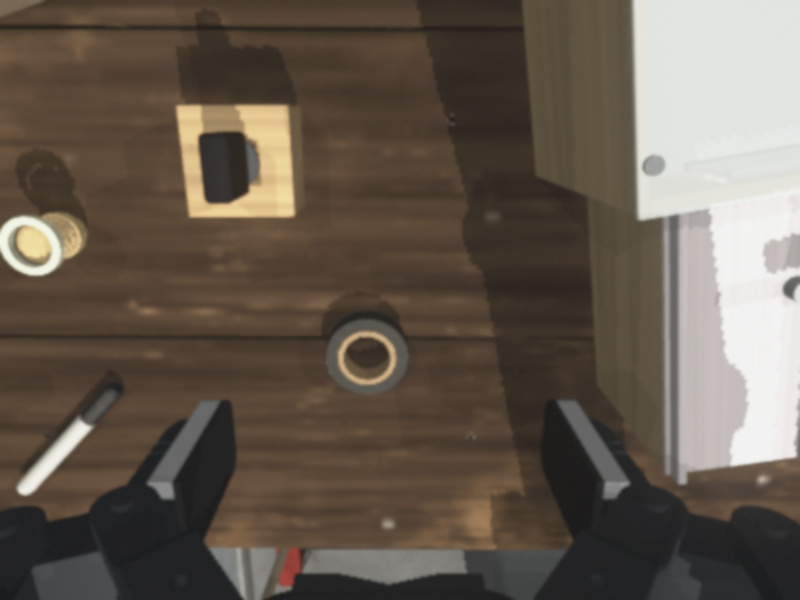

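The wrist view (800x600 px) shows the holder at (240,160) with the black handle, its long side upright in the picture along world x. The black roll is at (367,355), and the box and tray are at right.

```bash
python3 - <<'E'
from h import *
f=np.load("pics/wrist1.npy"); hsv=cv2.cvtColor(f,cv2.COLOR_RGB2HSV); V=hsv[...,2]; S=hsv[...,1]
def win(m,u0,u1,v0,v1):
    k=np.zeros_like(m); k[int(v0*.64):int(v1*.64),int(u0*.64):int(u1*.64)]=1; return m&k
def rect(m,z,nm):
    m=cv2.morphologyEx(m.astype(np.uint8),cv2.MORPH_OPEN,np.ones((3,3)))
    ct=max(cv2.findContours(m,cv2.RETR_EXTERNAL,cv2.CHAIN_APPROX_NONE)[0],key=cv2.contourArea)
    W=np.array([ray("wrist",p[0]+0.,z)[:2] for p in ct]).astype(np.float32)
    print(nm,cv2.minAreaRect(W*1000))
rect(win(V>150,165,292,95,225),.045,"holder top(no right side?)")
for t in (40,60): rect(win(V<t,190,262,120,215),.089,"handle")
print([hsv[int(160*.64),int(u*.64)].tolist() for u in (185,195,225,245,255,270,285,291,296,300)])
m=win((V<110)&(S<90),320,415,310,400); 
(u,v),rad=cv2.minEnclosingCircle(max(cv2.findContours(m.astype(np.uint8),cv2.RETR_EXTERNAL,cv2.CHAIN_APPROX_NONE)[0],key=cv2.contourArea)); print("roll1",u/.64,v/.64,rad/.64,ray("wrist",(u,v),.018))
E
```

```text
holder top(no right side?) ((575.979248046875, 336.9936218261719), (63.788631439208984, 64.6946792602539), 0.05378434807062149)Traceback (most recent call last):
  File "<stdin>", line 11, in <module>
  File "<stdin>", line 7, in rect
ValueError: max() iterable argument is empty
```

The holder centre is (0.576, 0.337). Its measured size is 64x65 mm and its yaw is 0, which matches the description. I'll grasp the key now.

>>> {"api": "carry_out", "payload": {"moves": [[0.02,-0.03,0,0,0.085],[0.04,-0.06,0.02,0,0.085],[0.056,-0.087,0.06,0,0.06],[0.056,-0.087,0.1,0,0.05],[0.056,-0.087,0.13,0,0.05],[0.056,-0.087,0.155,0,0.05],[0.056,-0.087,0.175,0,0.05],[0.056,-0.087,0.175,0,0.05]], "force": 50}}

```text
clock: 3.4
tcp_pos: [0.5758, 0.3336, 0.2265]
orientation: [3.137, 0.0, -0.007]
contact_force: [0.6, 0.1, 0.1]
grip_width: 0.05
gripper_force: 0.0
```

>>> {"api": "carry_out", "payload": {"moves": [[0,0,0,0,0.03],[0,0,0,0,0.01],[0,0,0,0,0.01],[0,0,0,0,0.01],[0,0,0,0,0.01],[0,0,0,0,0.01],[0,0,0,0,0.01],[0,0,0,0,0.01]], "force": 50}}

```text
clock: 4.2
tcp_pos: [0.5764, 0.3374, 0.2311]
orientation: [-3.14, -0.005, -0.003]
contact_force: [-0.2, 2.6, 6.3]
grip_width: 0.0153
gripper_force: 52.7
```

```bash
python3 - <<'E'
from h import *
o=r.get_obs(); print({k:np.round(o[k],4).tolist() for k in ("clock","tcp_pos","joints","contact_force","moment","grip_width","gripper_force")})
f=r.grab_frame("wrist"); cv2.imwrite("pics/w2.png",cv2.resize(f[:,:,::-1],(640,480)))
E
```

```text
{'clock': 4.2, 'tcp_pos': [0.5764, 0.3374, 0.2311], 'joints': [-0.3744, 0.6799, -0.3552, 1.6795, 0.2995, 0.8332, -2.4269], 'contact_force': [-0.2102, 2.6056, 6.2922], 'moment': [0.5451, 0.1062, 0.0059], 'grip_width': 0.0153, 'gripper_force': 52.7343}
```

View pics/w2.png

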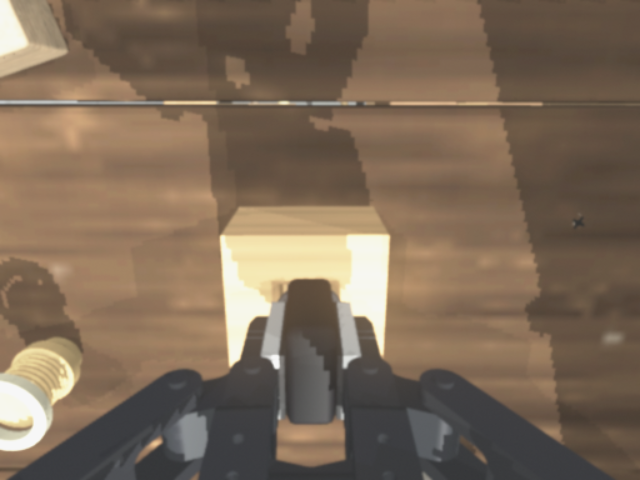

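The key is gripped, centred in the fingers at 15 mm opening, and still in the holder. I'll lift it and go to look at the tray and catch.

>>> {"api": "carry_out", "payload": {"moves": [[0,0,-0.01,0,0.01],[0,0,-0.03,0,0.01],[0,0,-0.06,0,0.01],[0,0,-0.1,0,0.01],[0,0,-0.14,0,0.01],[-0.01,0.03,-0.17,0,0.01],[-0.03,0.07,-0.19,0,0.01],[-0.05,0.115,-0.2,0,0.01]], "force": 60}}

```text
clock: 5.05
tcp_pos: [0.5258, 0.2207, 0.4313]
orientation: [-3.141, -0.006, -0.002]
contact_force: [1.1, -0.8, -1.2]
grip_width: 0.0152
gripper_force: 59.8
```

>>> {"api": "carry_out", "payload": {"moves": [[-0.02,0.04,0,0,0.01],[-0.04,0.08,0,0,0.01],[-0.055,0.12,0,0,0.01],[-0.07,0.155,0,-0.05,0.01],[-0.075,0.185,0,-0.12,0.01],[-0.076,0.192,0,-0.168,0.01],[-0.076,0.192,0,-0.168,0.01],[-0.076,0.192,0,-0.168,0.01]]}}

```text
clock: 5.85
tcp_pos: [0.4508, 0.0295, 0.4296]
orientation: [3.13, 0.265, -0.001]
contact_force: [1.0, 0.1, -0.9]
grip_width: 0.0152
gripper_force: 59.8
```

```bash
python3 - <<'E'
from h import *
o=r.get_obs(); print({k:np.round(o[k],4).tolist() for k in ("clock","tcp_pos","joints","contact_force","moment","grip_width","gripper_force")})
f=r.grab_frame("wrist"); np.save("pics/w3.npy",f); cv2.imwrite("pics/w3.png",cv2.resize(f[:,:,::-1],(800,600)))
K,R,t=cam("wrist"); np.savez("pics/w3cam.npz",K=K,R=R,t=t)
E
```

```text
{'clock': 5.85, 'tcp_pos': [0.4508, 0.0295, 0.4296], 'joints': [0.126, 0.1001, -0.3499, 2.0145, 0.0399, 1.0341, -1.6443], 'contact_force': [0.9957, 0.1275, -0.9099], 'moment': [0.0173, -0.0119, 0.0014], 'grip_width': 0.0152, 'gripper_force': 59.7989}
```

View pics/w3.png

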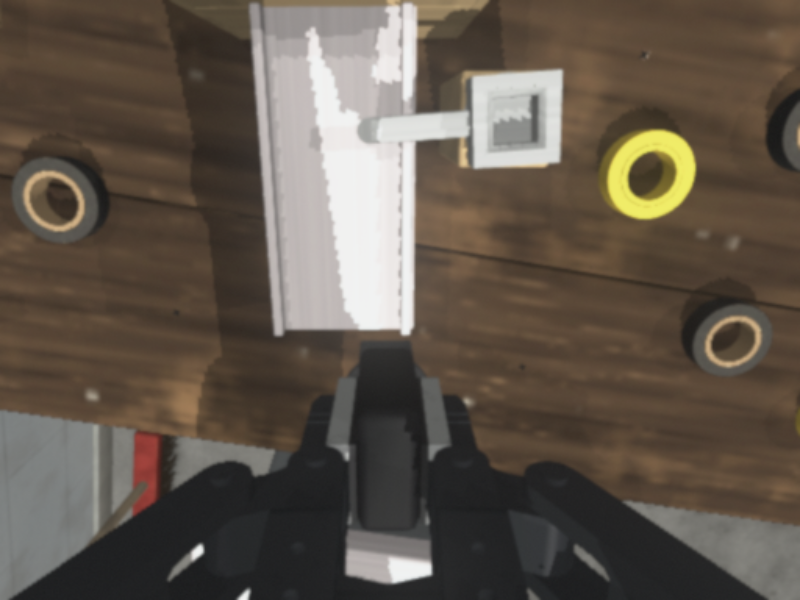

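The tray is at px (257–410, 5–333) with the bar across it at (410,128). The boss top with its recess is at about (517,118). The key is held upright at (385,430). Next I'll measure the boss and tray.

```bash
python3 - <<'E'
from h import *
f=np.load("pics/w3.npy"); d=np.load("pics/w3cam.npz"); c=(d["K"],d["R"],d["t"]); hsv=cv2.cvtColor(f,cv2.COLOR_RGB2HSV); V=hsv[...,2]; S=hsv[...,1]
P=lambda u,v,z: ray("wrist",(u*.64,v*.64),z,c)
k=np.zeros_like(V); k[int(60*.64):int(175*.64),int(469*.64):int(572*.64)]=1
m=((V>140)&(S<40)&(k>0)).astype(np.uint8); m=cv2.morphologyEx(m,cv2.MORPH_OPEN,np.ones((5,5)))
ct=max(cv2.findContours(m,cv2.RETR_EXTERNAL,cv2.CHAIN_APPROX_NONE)[0],key=cv2.contourArea)
W=np.array([ray("wrist",p[0]+0.,.14,c)[:2] for p in ct]).astype(np.float32); print("boss",cv2.minAreaRect(W*1000),len(ct))
# recess
k[:]=0; k[int(85*.64):int(158*.64),int(480*.64):int(552*.64)]=1
m=((V<165)&(k>0)).astype(np.uint8); ct=max(cv2.findContours(m,cv2.RETR_EXTERNAL,cv2.CHAIN_APPROX_NONE)[0],key=cv2.contourArea)
print("recess px",cv2.boundingRect(ct)); W=np.array([ray("wrist",p[0]+0.,.14,c)[:2] for p in ct]).astype(np.float32); print("recess",cv2.minAreaRect(W*1000))
for q in ((257,5),(279,333),(410,5),(407,333)): print(q,P(*q,.12).round(4))
a=P(257,5,.12);b=P(279,333,.12);e=P(410,5,.12);g=P(407,333,.12)
for s,t in ((a,b),(e,g)): print("rail yaw",np.degrees(np.arctan2(*(s-t)[1::-1])))
near=(b+g)/2; print("near",near,"width",np.linalg.norm(b-g))
E
```

```text
boss ((539.2322387695312, -14.023809432983398), (41.073482513427734, 40.51993942260742), 13.506204605102539) 228
recess px (316, 60, 31, 36)
recess ((538.1768798828125, -14.409299850463867), (22.698272705078125, 21.593244552612305), 16.714998245239258)
(257, 5) [0.5685 0.1114 0.12  ]
(279, 333) [0.4078 0.0841 0.12  ]
(410, 5) [0.5804 0.042  0.12  ]
(407, 333) [0.4199 0.0138 0.12  ]
rail yaw 9.675853819503825
rail yaw 9.932266317965908
near [0.41386349 0.04895038 0.12      ] width 0.07124812134835089
```

>>> {"api": "carry_out", "payload": {"moves": [[0.02,0.015,0,0,0.01],[0.045,0.03,0,0,0.01],[0.065,0.045,0,0,0.01],[0.08,0.058,0.01,0,0.01],[0.08,0.058,0.03,0,0.01],[0.08,0.058,0.05,0,0.01],[0.08,0.058,0.065,0,0.01],[0.08,0.058,0.07,0,0.01]]}}

```text
clock: 6.7
tcp_pos: [0.5394, -0.013, 0.3577]
orientation: [-3.129, -0.27, 0.005]
contact_force: [-0.9, 0.4, -1.4]
grip_width: 0.0152
gripper_force: 59.8
```

```bash
python3 - <<'E'
from h import *
o=r.get_obs(); print({k:np.round(o[k],4).tolist() for k in ("clock","tcp_pos","contact_force","moment")}, to(.5393,-.0145,.334,np.radians(100)))
f=r.grab_frame("wrist"); cv2.imwrite("pics/w4.png",cv2.resize(f[130:330,150:400,::-1],(750,600)))
E
```

```text
{'clock': 6.7, 'tcp_pos': [0.5394, -0.013, 0.3577], 'contact_force': [-0.9336, 0.3875, -1.3801], 'moment': [0.006, 0.0264, 0.0435]} (array([-0.0002,  0.0014,  0.0237]), np.float64(-0.0026))
```

View pics/w4.png

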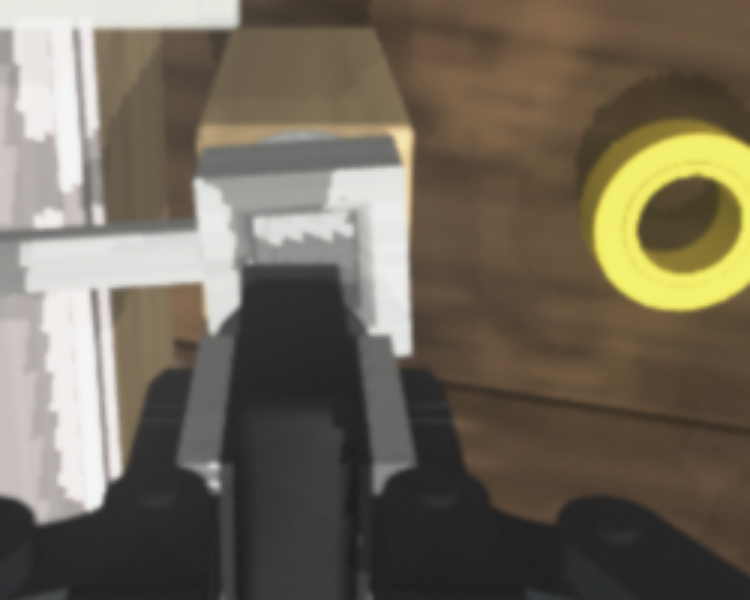

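The shank foot is over the recess, and the boss is turned about 3° anticlockwise against the key. I'll correct for that and insert.

>>> {"api": "carry_out", "payload": {"moves": [[0,0.0015,0,-0.05,0.01],[0,0.0015,0.004,-0.05,0.01],[0,0.0015,0.008,-0.05,0.01],[0,0.0015,0.012,-0.05,0.01],[0,0.0015,0.016,-0.05,0.01],[0,0.0015,0.02,-0.05,0.01],[0,0.0015,0.024,-0.05,0.01],[0,0.0015,0.026,-0.05,0.01]]}}

```text
clock: 7.55
tcp_pos: [0.5404, -0.0155, 0.3339]
orientation: [-3.122, -0.346, -0.002]
contact_force: [-2.3, 0.1, 15.7]
grip_width: 0.0154
gripper_force: 62.1
```

```bash
python3 - <<'E'
from h import *
o=r.get_obs(); print({k:np.round(o[k],4).tolist() for k in ("clock","tcp_pos","contact_force","moment","joints")})
E
```

```text
{'clock': 7.55, 'tcp_pos': [0.5404, -0.0155, 0.3339], 'contact_force': [-2.2838, 0.053, 15.7221], 'moment': [0.0452, 0.7878, 0.0265], 'joints': [0.156, 0.3573, -0.2972, 1.9311, 0.1342, 0.8709, -1.5601]}
```

The key is seated at the expected height. Now I'll turn it anticlockwise to the open stop.

>>> {"api": "carry_out", "payload": {"moves": [[0,0,-0.002,-0.08,0.01],[0,0,-0.002,-0.18,0.01],[0,0,-0.002,-0.28,0.01],[0,0,-0.002,-0.38,0.01],[0,0,-0.002,-0.48,0.01],[0,0,-0.002,-0.58,0.01],[0,0,-0.002,-0.68,0.01],[0,0,-0.002,-0.76,0.01]], "force": 90}}

```text
clock: 8.35
tcp_pos: [0.5408, -0.0143, 0.3361]
orientation: [-2.767, -1.485, -0.006]
contact_force: [3.5, 3.3, -0.5]
grip_width: 0.0147
gripper_force: 87.9
```

>>> {"api": "carry_out", "payload": {"moves": [[0,0,0,-0.1,0.01],[0,0,0,-0.18,0.01],[0,0,0,-0.26,0.01],[0,0,0,-0.34,0.01],[0,0,0,-0.41,0.01],[0,0,0,-0.46,0.01],[0,0,0,-0.49,0.01],[0,0,0,-0.49,0.01]]}}

```text
clock: 9.15
tcp_pos: [0.5404, -0.0139, 0.3361]
orientation: [-2.327, -2.109, -0.005]
contact_force: [2.1, 5.0, 1.2]
grip_width: 0.0144
gripper_force: 88.2
```

```bash
python3 - <<'E'
from h import *
o=r.get_obs(); print({k:np.round(o[k],4).tolist() for k in ("clock","tcp_pos","contact_force","moment","joints")}); p,R=tool(); print(np.degrees(np.arctan2(R[1,0],R[0,0])))
f=r.grab_frame("top"); cv2.imwrite("pics/t5.png",cv2.resize(f[150:270,170:330,::-1],(800,600),interpolation=cv2.INTER_CUBIC))
E
```

```text
{'clock': 9.15, 'tcp_pos': [0.5404, -0.0139, 0.3361], 'contact_force': [2.0746, 4.9727, 1.154], 'moment': [1.2844, -0.4176, -0.0862], 'joints': [0.3616, 0.3918, -0.5571, 1.9157, 0.2569, 0.9026, -0.4197]}
84.38434842668826
```

The key has play in the recess, so I'll turn further until the torque shows the stop.

>>> {"api": "carry_out", "payload": {"moves": [[0,0,0,-0.02,0.01],[0,0,0,-0.04,0.01],[0,0,0,-0.06,0.01],[0,0,0,-0.08,0.01],[0,0,0,-0.1,0.01],[0,0,0,-0.1,0.01],[0,0,0,-0.1,0.01],[0,0,0,-0.1,0.01]]}}

```text
clock: 10.0
tcp_pos: [0.5403, -0.0138, 0.336]
orientation: [-2.219, -2.222, -0.005]
contact_force: [0.6, 5.3, 1.5]
grip_width: 0.0145
gripper_force: 88.2
```

```bash
python3 - <<'E'
from h import *
o=r.get_obs(); print({k:np.round(o[k],4).tolist() for k in ("clock","tcp_pos","contact_force","moment","joints")}); p,R=tool(); print(np.degrees(np.arctan2(R[1,0],R[0,0])))
E
```

```text
{'clock': 10.0, 'tcp_pos': [0.5403, -0.0138, 0.336], 'contact_force': [0.6459, 5.3021, 1.4923], 'moment': [1.2778, -0.2763, -0.0645], 'joints': [0.3778, 0.3958, -0.578, 1.9149, 0.2678, 0.9058, -0.3301]}
90.07121578876395
```

>>> {"api": "carry_out", "payload": {"moves": [[0,0,0,-0.02,0.01],[0,0,0,-0.04,0.01],[0,0,0,-0.06,0.01],[0,0,0,-0.07,0.01],[0,0,0,-0.08,0.01],[0,0,0,-0.08,0.01],[0,0,0,-0.08,0.01],[0,0,0,-0.08,0.01]]}}

```text
clock: 10.8
tcp_pos: [0.5402, -0.0137, 0.336]
orientation: [-2.129, -2.309, -0.005]
contact_force: [1.0, 5.8, 2.0]
grip_width: 0.0144
gripper_force: 88.2
```

```bash
python3 - <<'E'
from h import *
o=r.get_obs(); print({k:np.round(o[k],4).tolist() for k in ("clock","tcp_pos","contact_force","moment","joints")}); p,R=tool(); print(np.degrees(np.arctan2(R[1,0],R[0,0])))
f=r.grab_frame("wrist"); cv2.imwrite("pics/w5.png",cv2.resize(f[:,:,::-1],(640,480)))
E
```

```text
{'clock': 10.8, 'tcp_pos': [0.5402, -0.0137, 0.336], 'contact_force': [0.9656, 5.8388, 2.0101], 'moment': [1.4177, -0.2065, -0.1239], 'joints': [0.391, 0.3993, -0.5952, 1.9141, 0.2764, 0.9084, -0.2582]}
94.64020533875218
```

View pics/w5.png

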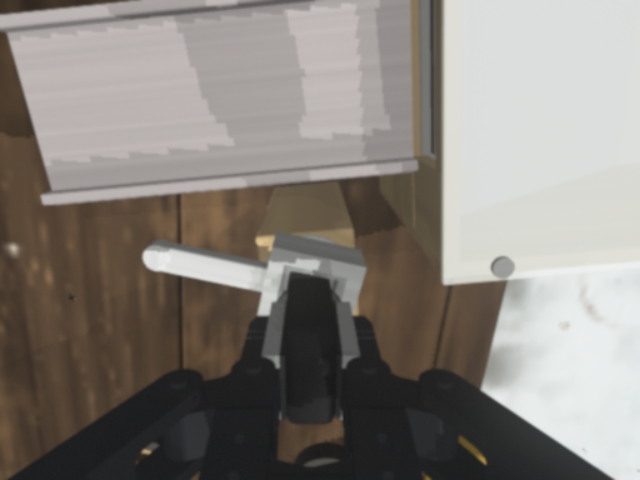

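The bar now points back beside the tray at (155,255)–(270,275), clear of the rail. I'll nudge once more to be sure it is on the stop, then relax.

>>> {"api": "carry_out", "payload": {"moves": [[0,0,0,-0.02,0.01],[0,0,0,-0.04,0.01],[0,0,0,-0.06,0.01],[0,0,0,-0.06,0.01],[0,0,0,-0.06,0.01],[0,0,0,-0.06,0.01],[0,0,0,-0.06,0.01],[0,0,0,-0.06,0.01]]}}

```text
clock: 11.65
tcp_pos: [0.5402, -0.0136, 0.336]
orientation: [-2.059, -2.371, -0.005]
contact_force: [1.3, 5.2, 0.8]
grip_width: 0.0146
gripper_force: 88.2
```

```bash
python3 - <<'E'
from h import *
o=r.get_obs(); print({k:np.round(o[k],4).tolist() for k in ("clock","tcp_pos","contact_force","moment","joints")}); p,R=tool(); print(np.degrees(np.arctan2(R[1,0],R[0,0])))
E
```

```text
{'clock': 11.65, 'tcp_pos': [0.5402, -0.0136, 0.336], 'contact_force': [1.2623, 5.2449, 0.8367], 'moment': [1.5536, -0.2409, -0.3694], 'joints': [0.4009, 0.402, -0.608, 1.9136, 0.2828, 0.9103, -0.2045]}
98.04041596917038
```

The torque of 0.37 N m confirms the open stop. I'll back off the play, release the key so it stands in the recess, and lift.

>>> {"api": "carry_out", "payload": {"moves": [[0,0,0,0.05,0.01],[0,0,0,0.1,0.01],[0,0,0,0.14,0.01],[0,0,0,0.14,0.01],[0,0,0,0.14,0.03],[0,0,0,0.14,0.04],[0,0,0,0.14,0.04],[0,0,0,0.14,0.04]]}}

```text
clock: 12.45
tcp_pos: [0.5398, -0.0161, 0.3355]
orientation: [-2.222, -2.221, 0.001]
contact_force: [0.4, 0.1, -0.8]
grip_width: 0.0403
gripper_force: 0.0
```

>>> {"api": "carry_out", "payload": {"moves": [[0,0,-0.01,0,0.04],[0,0,-0.025,0,0.04],[0,0,-0.045,0,0.04],[0,0,-0.07,0,0.04],[0,0,-0.095,0,0.04],[0,0,-0.11,0,0.04],[0,0,-0.11,0,0.04],[0,0,-0.11,0,0.04]]}}

```text
clock: 13.25
tcp_pos: [0.5397, -0.0157, 0.4455]
orientation: [2.221, 2.221, -0.0]
contact_force: [-0.1, -0.5, -1.3]
grip_width: 0.0398
gripper_force: 0.0
```

```bash
python3 - <<'E'
from h import *
o=r.get_obs(); print({k:np.round(o[k],4).tolist() for k in ("clock","tcp_pos","contact_force","moment","joints")}); p,R=tool(); print(R.round(3))
f=r.grab_frame("wrist"); g=r.grab_frame("top"); np.save("pics/top6.npy",g)
cv2.imwrite("pics/w6.png",np.hstack([cv2.resize(f[:,:,::-1],(400,300)),cv2.resize(g[:,:,::-1],(400,300))]))
E
```

```text
{'clock': 13.25, 'tcp_pos': [0.5397, -0.0157, 0.4455], 'contact_force': [-0.0927, -0.4557, -1.3354], 'moment': [-0.0113, -0.016, 0.0222], 'joints': [0.423, 0.2741, -0.6102, 1.7981, 0.1733, 1.1229, -0.2452]}
[[ 0.  1.  0.]
 [ 1. -0. -0.]
 [-0.  0. -1.]]
```

View pics/w6.png

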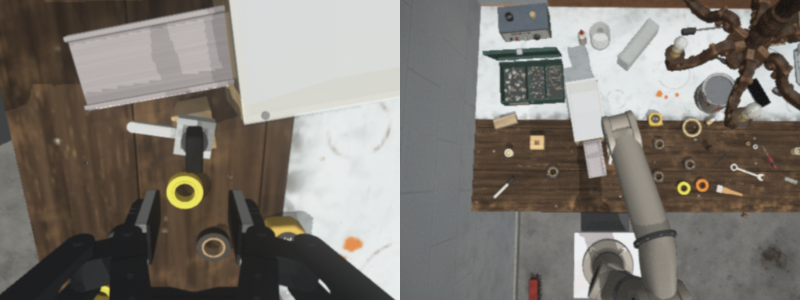

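The key stands in the open catch with the bar clear, and the rolls are unchanged in the top view, at (660,145), (660,177), (689,163) and (553,172) of the composite. Next is roll 2, where I'll look closely from above.

>>> {"api": "carry_out", "payload": {"moves": [[-0.03,0.004,0,0,0.06],[-0.06,0.008,0,-0.05,0.085],[-0.1,0.014,0.01,-0.1,0.085],[-0.14,0.02,0.02,-0.17,0.085],[-0.18,0.025,0.035,-0.17,0.085],[-0.21,0.03,0.045,-0.17,0.085],[-0.23,0.032,0.045,-0.17,0.085],[-0.23,0.032,0.045,-0.17,0.085]]}}

```text
clock: 14.15
tcp_pos: [0.5715, -0.2488, 0.3993]
orientation: [-2.029, -2.396, 0.002]
contact_force: [-0.6, -0.6, 0.2]
grip_width: 0.0847
gripper_force: 0.0
```

```bash
cat >> h.py <<'E'
def rolls(n="wrist",z=.02,f=None,lim=(.2,1.0)):
    """black rolls: dark gray rings found by mask, circle fitted; world xy of the top ring's centre"""
    c=cam(n); f=r.grab_frame(n) if f is None else f
    hsv=cv2.cvtColor(cv2.GaussianBlur(f,(3,3),0),cv2.COLOR_RGB2HSV); m=((hsv[...,1]<50)&(hsv[...,2]>25)&(hsv[...,2]<115)).astype(np.uint8)
    m=cv2.morphologyEx(m,cv2.MORPH_OPEN,np.ones((2,2)))
    out=[]
    for ct in cv2.findContours(m,cv2.RETR_EXTERNAL,cv2.CHAIN_APPROX_NONE)[0]:
        if len(ct)<12: continue
        W=np.array([ray(n,p[0]+0.,z,c)[:2] for p in ct]).astype(np.float32)
        (x,y),rad=cv2.minEnclosingCircle(W)
        if .022<rad<.045: out.append((round(x,4),round(y,4),round(rad,4),cv2.boundingRect(ct)))
    return f,out
E
python3 - <<'E'
from h import *
o=r.get_obs(); print(o["clock"],o["tcp_pos"]); p,R=tool(); print(np.degrees(np.arctan2(R[1,1],R[0,1])))
f,out=rolls(); print(*out,sep="\n"); np.save("pics/w7.npy",f); h=cv2.cvtColor(f,cv2.COLOR_RGB2HSV); q=proj("wrist",(.572,-.246,.02)); print(q); print([h[int(q[1]),int(q[0])+i].tolist() for i in range(-40,41,5)])
E
```

```text
14.15 [ 0.5714806  -0.24882167  0.39934637]
9.481243941144957
(0.5738, -0.25, 0.03, (224, 131, 57, 56))
(0.4192, -0.2428, 0.0322, (70, 99, 64, 59))
[249.32898481 158.36825595]
[[13, 91, 76], [14, 93, 77], [15, 93, 77], [21, 29, 89], [19, 31, 91], [17, 88, 159], [13, 85, 57], [15, 85, 54], [15, 91, 67], [14, 97, 84], [15, 95, 83], [15, 96, 82], [17, 90, 199], [20, 26, 88], [16, 36, 77], [13, 95, 67], [14, 89, 63]]
```

Roll 2 measures (0.574, −0.250) with radius 30 mm, so it is confirmed. I'll grasp it and carry it over the tray.

>>> {"api": "carry_out", "payload": {"moves": [[-0.001,0.002,0.03,0,0.085],[-0.001,0.002,0.07,0,0.085],[-0.001,0.002,0.115,0,0.085],[-0.001,0.002,0.16,0,0.085],[-0.001,0.002,0.19,0,0.085],[-0.001,0.002,0.21,0,0.085],[-0.001,0.002,0.219,0,0.085],[-0.001,0.002,0.219,0,0.085]], "force": 40}}

```text
clock: 15.0
tcp_pos: [0.5743, -0.2445, 0.1814]
orientation: [-2.021, -2.403, -0.001]
contact_force: [-0.1, 0.2, 0.1]
grip_width: 0.0853
gripper_force: 0.0
```

>>> {"api": "carry_out", "payload": {"moves": [[0,0,0,0,0.07],[0,0,0,0,0.05],[0,0,0,0,0.05],[0,0,0,0,0.05],[0,0,0,0,0.05],[0,0,0,0,0.05],[0,0,-0.02,0,0.05],[0,0,-0.05,0,0.05]]}}

```text
clock: 15.8
tcp_pos: [0.5735, -0.2461, 0.2318]
orientation: [-2.024, -2.4, 0.001]
contact_force: [1.6, -1.0, -0.2]
grip_width: 0.0562
gripper_force: 42.6
```

>>> {"api": "carry_out", "payload": {"moves": [[0,0,-0.04,0,0.05],[0,0,-0.085,0,0.05],[0,0,-0.125,0,0.05],[0,0,-0.16,0,0.05],[0.03,-0.005,-0.172,0,0.05],[0.07,-0.01,-0.172,0,0.05],[0.11,-0.018,-0.172,0,0.05],[0.15,-0.025,-0.172,0,0.05]]}}

```text
clock: 16.6
tcp_pos: [0.5232, -0.1011, 0.4049]
orientation: [2.024, 2.4, 0.001]
contact_force: [0.5, 0.0, 0.2]
grip_width: 0.0562
gripper_force: 42.6
```

>>> {"api": "carry_out", "payload": {"moves": [[0.04,-0.007,0,0,0.05],[0.08,-0.014,0,0,0.05],[0.12,-0.02,0,0,0.05],[0.15,-0.025,0,0,0.05],[0.165,-0.0275,0,0,0.05],[0.171,-0.0275,0,0,0.05],[0.171,-0.0275,0,0,0.05],[0.171,-0.0275,0,0,0.05]]}}

```text
clock: 17.4
tcp_pos: [0.4684, 0.0602, 0.4039]
orientation: [2.026, 2.4, 0.0]
contact_force: [0.6, 1.0, -1.1]
grip_width: 0.0562
gripper_force: 42.6
```

```bash
python3 - <<'E'
from h import *
o=r.get_obs(); print({k:np.round(o[k],4).tolist() for k in ("clock","tcp_pos","contact_force","joints","grip_width")}); print(to(.469,.0585,.2915,np.radians(9.8)))
E
```

```text
{'clock': 17.4, 'tcp_pos': [0.4684, 0.0602, 0.4039], 'contact_force': [0.5502, 1.0361, -1.0713], 'joints': [0.3691, 0.2091, -0.7045, 1.9872, 0.1614, 0.9995, -0.2437], 'grip_width': 0.0562}
(array([-0.0017,  0.0002,  0.1124]), np.float64(-0.0025))
```

```bash
cat >> h.py <<'E'
def inhand(drop=.160):
    """centre of the tan core ring of the roll held, in tool x,y (m)"""
    p,R=tool(); c=cam("wrist"); f=r.grab_frame("wrist"); h=cv2.cvtColor(f,cv2.COLOR_RGB2HSV)
    q=proj("wrist",p+R@np.array([0,0,drop]),c).astype(int)
    m=((h[...,0]>8)&(h[...,0]<25)&(h[...,1]>60)&(h[...,2]>140)).astype(np.uint8); k=np.zeros_like(m); k[max(q[1]-45,0):q[1]+45,q[0]-45:q[0]+45]=1
    ys,xs=np.nonzero(m*k); W=np.array([R.T@(ray("wrist",(x,y),p[2]-drop,c)-p) for x,y in zip(xs,ys)])[:,:2]
    lo,hi=W.min(0),W.max(0); return f,q,len(W),((lo+hi)/2).round(4),(hi-lo).round(4)
E
python3 - <<'E'
from h import *
f,*a=inhand(); print(a); q=a[0]; cv2.imwrite("pics/w8.png",cv2.resize(f[q[1]-70:q[1]+70,q[0]-90:q[0]+90,::-1],(720,560)))
E
```

```text
[array([250, 275]), 817, array([ 0.0009, -0.0013]), array([0.0362, 0.0362])]
```

View pics/w8.png

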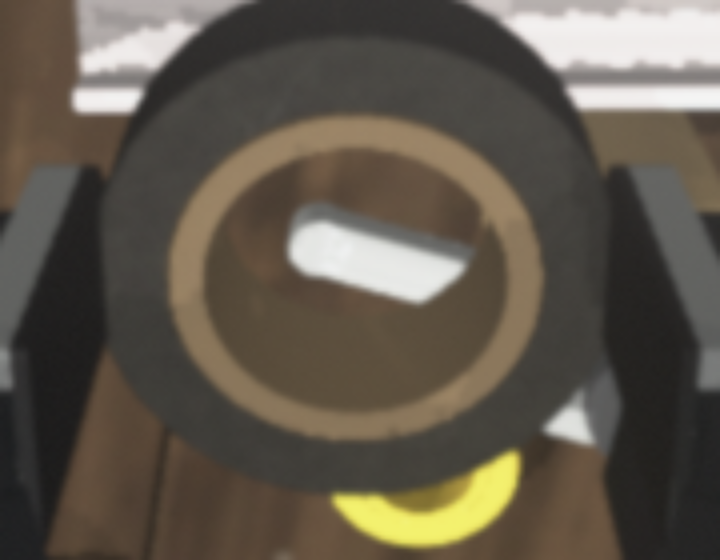

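The roll sits centred in the grip (ring centre at crop px (356,277), under 1 mm off). I'll lower it onto the tray, release, lift, and turn the tool a quarter with the fingers closed for pushing.

>>> {"api": "carry_out", "payload": {"moves": [[-0.002,0,0.02,0,0.05],[-0.002,0,0.05,0,0.05],[-0.002,0,0.075,0,0.05],[-0.002,0,0.095,0,0.05],[-0.002,0,0.105,0,0.05],[-0.002,0,0.11,0,0.05],[-0.002,0,0.112,0,0.05],[-0.002,0,0.112,0,0.05]]}}

```text
clock: 18.25
tcp_pos: [0.4686, 0.0598, 0.2964]
orientation: [2.025, 2.399, -0.006]
contact_force: [-22.6, -2.6, 59.5]
grip_width: 0.0563
gripper_force: 59.0
```

>>> {"api": "carry_out", "payload": {"moves": [[0,0,0,0,0.08],[0,0,0,0,0.085],[0,0,0,0,0.085],[0,0,-0.01,0,0.085],[0,0,-0.03,0,0.085],[0,0,-0.055,0,0.085],[0,-0.02,-0.065,0,0.06],[0,-0.04,-0.065,0,0.03]]}}

```text
clock: 19.05
tcp_pos: [0.4294, 0.0528, 0.3585]
orientation: [2.024, 2.401, 0.004]
contact_force: [-1.1, 0.2, -0.3]
grip_width: 0.0587
gripper_force: 0.0
```

>>> {"api": "carry_out", "payload": {"moves": [[0,-0.017,0,-0.12,0],[0,-0.017,0,-0.25,0],[0,-0.017,0,-0.4,0],[0,-0.017,0,-0.54,0],[0,-0.017,0,-0.68,0],[0,-0.017,0,-0.82,0],[0,-0.017,0,-0.96,0],[0,-0.017,0,-1.1,0]]}}

```text
clock: 19.85
tcp_pos: [0.4123, 0.0496, 0.3571]
orientation: [-0.462, -3.107, -0.0]
contact_force: [0.4, 1.0, -0.5]
grip_width: 0.0002
gripper_force: 0.0
```

>>> {"api": "carry_out", "payload": {"moves": [[0,0,0,-0.12,0],[0,0,0,-0.25,0],[0,0,0,-0.37,0],[0,0,0,-0.465,0],[0,0,0,-0.465,0],[0,0,0,-0.465,0],[0,0,0,-0.465,0],[0,0,0,-0.465,0]]}}

```text
clock: 20.65
tcp_pos: [0.4123, 0.0496, 0.3567]
orientation: [-0.256, 3.131, -0.0]
contact_force: [-0.4, -0.0, -0.5]
grip_width: 0.0002
gripper_force: 0.0
```

```bash
python3 - <<'E'
from h import *
o=r.get_obs(); print({k:np.round(o[k],4).tolist() for k in ("clock","tcp_pos","contact_force","joints","grip_width")})
sx,sy=.5775,.0772; c,s=.9854,.1702
p,R=tool(); d=p[:2]-[sx,sy]; print("dust",d[0]*c+d[1]*s,-d[0]*s+d[1]*c)
x=-.165; print(to(sx+x*c,sy+x*s,.29,np.radians(99.8)))
f=r.grab_frame("wrist"); cv2.imwrite("pics/w9.png",cv2.resize(f[:,:,::-1],(640,480)))
E
```

```text
{'clock': 20.65, 'tcp_pos': [0.4123, 0.0496, 0.3567], 'contact_force': [-0.3968, -0.0066, -0.4763], 'joints': [0.615, 0.2217, -0.9673, 2.1441, 0.2365, 0.8841, 1.2415], 'grip_width': 0.0002}
dust -0.1675220684039408 0.0009398703581238663
(array([-0.0025, -0.0009,  0.0667]), np.float64(-0.008))
```

View pics/w9.png

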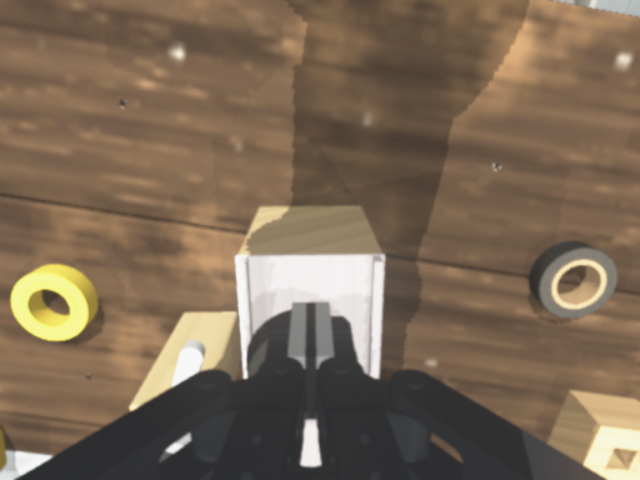

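The tray with the roll in it (dark arc at (265,340)) is under the closed fingers. Placing it pressed 59 N, so I'll release 5 mm higher next time. Now I'll lower behind the roll and push.

>>> {"api": "carry_out", "payload": {"moves": [[0.002,-0.001,0.02,0,0],[0.002,-0.001,0.045,0,0],[0.002,-0.001,0.06,0,0],[0.002,-0.001,0.066,0,0],[0.002,-0.001,0.066,0,0],[-0.01,-0.001,0.066,0,0],[-0.025,-0.001,0.066,0,0],[-0.04,-0.001,0.066,0,0]]}}

```text
clock: 21.5
tcp_pos: [0.4535, 0.0553, 0.2917]
orientation: [-0.256, 3.129, -0.001]
contact_force: [-0.1, 0.3, 0.2]
grip_width: -0.0002
gripper_force: 0.0
```

>>> {"api": "carry_out", "payload": {"moves": [[-0.013,0,0,0,0],[-0.026,0,0,0,0],[-0.039,0,0,0,0],[-0.052,0,0,0,0],[-0.065,0,0,0,0],[-0.078,0,0,0,0],[-0.085,0,0,0,0],[-0.085,0,0,0,0]]}}

```text
clock: 22.3
tcp_pos: [0.5368, 0.0693, 0.2906]
orientation: [-0.257, 3.13, 0.001]
contact_force: [-0.2, -0.4, 0.2]
grip_width: 0.0004
gripper_force: 0.0
```

```bash
cat >> h.py <<'E'
def st():
    o=r.get_obs(); print({k:np.round(o[k],4).tolist() for k in ("clock","tcp_pos","contact_force","moment","grip_width")})
    sx,sy=.5775,.0772; c,s=.9854,.1702; p,R=tool(); d=p[:2]-[sx,sy]; print("dust",(d[0]*c+d[1]*s).round(4),(-d[0]*s+d[1]*c).round(4),"tool y yaw",np.degrees(np.arctan2(R[1,1],R[0,1])).round(1))
E
python3 - <<'E'
from h import *
st()
f=r.grab_frame("wrist"); cv2.imwrite("pics/w10.png",cv2.resize(f[:,:,::-1],(640,480)))
E
```

```text
{'clock': 22.3, 'tcp_pos': [0.5368, 0.0693, 0.2906], 'contact_force': [-0.1995, -0.3519, 0.1975], 'moment': [0.0203, 0.0153, 0.001], 'grip_width': 0.0004}
dust -0.0415 -0.0008 tool y yaw 99.4
```

View pics/w10.png

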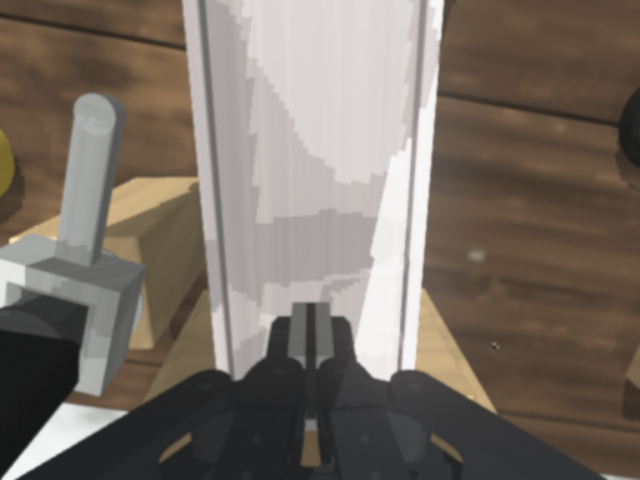

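The tray behind the fingers is clear, and the bar and key stand aside at left. I'll push the last 20 mm and back off.

>>> {"api": "carry_out", "payload": {"moves": [[-0.008,0,0,0,0],[-0.015,0,0,0,0],[-0.021,0,0,0,0],[-0.025,0,0,0,0],[-0.025,0,0,0,0],[-0.01,0,0,0,0],[0.02,0,0,0,0],[0.06,0,0,0,0]]}}

```text
clock: 23.15
tcp_pos: [0.4764, 0.0594, 0.2907]
orientation: [-0.257, 3.13, 0.002]
contact_force: [-0.0, -0.3, 1.5]
grip_width: -0.0003
gripper_force: 0.0
```

>>> {"api": "carry_out", "payload": {"moves": [[0.02,0,-0.03,0,0],[0.04,0,-0.07,0,0],[0.04,0,-0.11,0,0.03],[0.04,0,-0.11,0,0.05],[0.04,0,-0.11,0,0.08],[0.04,0,-0.11,0,0.085],[0.04,0,-0.11,0,0.085],[0.04,0,-0.11,0,0.085]]}}

```text
clock: 23.95
tcp_pos: [0.4368, 0.0527, 0.3997]
orientation: [0.258, -3.129, -0.001]
contact_force: [-0.2, 0.6, -0.4]
grip_width: 0.0844
gripper_force: 0.0
```

```bash
python3 - <<'E'
from h import *
st()
f=r.grab_frame("scene"); g=r.grab_frame("top"); np.save("pics/top11.npy",g)
cv2.imwrite("pics/s11.png",np.hstack([cv2.resize(f[120:240,190:310,::-1],(400,400),interpolation=cv2.INTER_CUBIC),cv2.resize(g[90:240,180:330,::-1],(400,400),interpolation=cv2.INTER_CUBIC)]))
print(rolls("top",f=g)[1])
E
```

```text
{'clock': 23.95, 'tcp_pos': [0.4368, 0.0527, 0.3997], 'contact_force': [-0.2129, 0.6433, -0.4086], 'moment': [0.0081, -0.0178, 0.0031], 'grip_width': 0.0844}
dust -0.1428 -0.0003 tool y yaw 99.4
[(-0.1429, 0.1997, 0.0379, (200, 372, 22, 12)), (-0.0483, 0.5452, 0.0247, (113, 347, 4, 15)), (0.0512, 0.6174, 0.0231, (94, 319, 6, 14)), (0.112, 0.0127, 0.0263, (256, 307, 15, 4)), (0.1727, 0.367, 0.0431, (158, 280, 19, 24)), (0.204, -0.7277, 0.0413, (452, 276, 21, 18)), (0.4064, -0.2396, 0.0306, (324, 222, 14, 13)), (0.4366, 0.1299, 0.027, (229, 213, 7, 14)), (0.6264, 0.9947, 0.0233, (0, 162, 5, 13)), (0.8358, -0.8459, 0.0247, (478, 112, 11, 12)), (0.9927, -0.5719, 0.0309, (406, 74, 14, 10)), (1.1478, -0.4086, 0.0378, (361, 37, 19, 9))]
```

View pics/s11.png

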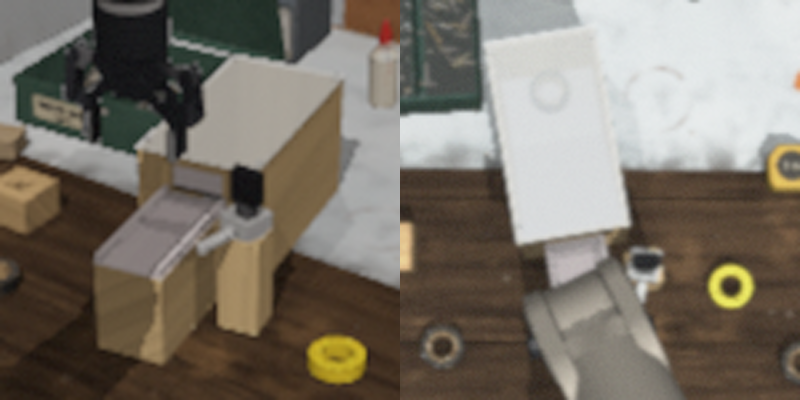

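Roll 2 lies inside at the far end of the box (right half, (550,90) through the roof). The flap is shut, the tray is empty, and the key stands in the catch. Next is roll 1 on the left.

>>> {"api": "carry_out", "payload": {"moves": [[-0.004,0.025,0,0.12,0.085],[-0.008,0.05,0,0.25,0.085],[-0.013,0.08,0,0.4,0.085],[-0.018,0.11,0,0.54,0.085],[-0.023,0.14,0,0.68,0.085],[-0.028,0.17,0,0.82,0.085],[-0.032,0.195,0,0.96,0.085],[-0.035,0.211,0,1.1,0.085]]}}

```text
clock: 24.85
tcp_pos: [0.4366, 0.2688, 0.4003]
orientation: [-1.421, -2.8, -0.001]
contact_force: [0.5, -0.4, 0.0]
grip_width: 0.0851
gripper_force: 0.0
```

>>> {"api": "carry_out", "payload": {"moves": [[0,0,0,0.12,0.085],[0,0,0,0.25,0.085],[0,0,0,0.37,0.085],[0,0,0,0.465,0.085],[0,0,0,0.465,0.085],[0,0,0,0.465,0.085],[0,0,0,0.465,0.085],[0,0,0,0.465,0.085]]}}

```text
clock: 25.65
tcp_pos: [0.4372, 0.2665, 0.4006]
orientation: [-2.023, -2.403, 0.0]
contact_force: [0.3, -0.1, 0.7]
grip_width: 0.0848
gripper_force: 0.0
```

```bash
python3 - <<'E'
from h import *
st(); f,out=rolls(); print(*out,sep="\n")
for o in out: print(to(o[0],o[1],.182,np.radians(9.8)))
E
```

```text
{'clock': 25.65, 'tcp_pos': [0.4372, 0.2665, 0.4006], 'contact_force': [0.2717, -0.14, 0.7167], 'moment': [0.0081, -0.0253, 0.0001], 'grip_width': 0.0848}
dust -0.1061 0.2104 tool y yaw 9.8
```

```bash
cat >> h.py <<'E'
def cores(n="wrist",z=.02,f=None):
    """tan paper cores of the black rolls (ring about 38 mm across): world xy at height z"""
    c=cam(n); f=r.grab_frame(n) if f is None else f; h=cv2.cvtColor(f,cv2.COLOR_RGB2HSV)
    m=((h[...,0]>8)&(h[...,0]<25)&(h[...,1]>45)&(h[...,1]<140)&(h[...,2]>115)).astype(np.uint8); out=[]
    for ct in cv2.findContours(m,cv2.RETR_EXTERNAL,cv2.CHAIN_APPROX_NONE)[0]:
        if len(ct)<8: continue
        W=np.array([ray(n,p[0]+0.,z,c)[:2] for p in ct]).astype(np.float32); (x,y),rad=cv2.minEnclosingCircle(W)
        if .014<rad<.026: out.append((round(x,4),round(y,4),round(rad,4),cv2.boundingRect(ct)))
    return f,out
E
python3 - <<'E'
from h import *
f,out=cores(); print(*out,sep="\n"); np.save("pics/w12.npy",f)
for o in out: print(to(o[0],o[1],.182,np.radians(9.8)))
h=cv2.cvtColor(f,cv2.COLOR_RGB2HSV); q=proj("wrist",(.436,.267,.02)); print(q); print([h[int(q[1]),int(q[0])+i].tolist() for i in range(-40,41,4)])
E
```

```text
(0.4359, 0.2653, 0.0222, (227, 138, 42, 42))
(array([-0.001 , -0.0014,  0.2186]), np.float64(-0.0004))
[247.95167057 157.43376216]
[[14, 96, 144], [14, 96, 149], [14, 90, 130], [15, 53, 134], [19, 27, 151], [16, 66, 204], [23, 56, 245], [15, 88, 101], [14, 88, 101], [14, 86, 95], [15, 85, 99], [14, 90, 119], [14, 90, 108], [14, 94, 135], [16, 88, 179], [23, 56, 244], [18, 30, 146], [18, 39, 150], [15, 92, 125], [14, 95, 134], [14, 91, 112]]
```

>>> {"api": "carry_out", "payload": {"moves": [[-0.001,-0.0015,0.03,0,0.085],[-0.001,-0.0015,0.07,0,0.085],[-0.001,-0.0015,0.115,0,0.085],[-0.001,-0.0015,0.16,0,0.085],[-0.001,-0.0015,0.19,0,0.085],[-0.001,-0.0015,0.21,0,0.085],[-0.001,-0.0015,0.2165,0,0.085],[-0.001,-0.0015,0.2165,0,0.085]], "force": 40}}

```text
clock: 26.55
tcp_pos: [0.4357, 0.2654, 0.1837]
orientation: [-2.024, -2.402, 0.002]
contact_force: [0.6, -0.0, 0.5]
grip_width: 0.0849
gripper_force: 0.0
```

>>> {"api": "carry_out", "payload": {"moves": [[0,0,0,0,0.07],[0,0,0,0,0.05],[0,0,0,0,0.05],[0,0,0,0,0.05],[0,0,0,0,0.05],[0,0,0,0,0.05],[0,0,0,0,0.05],[0,0,0,0,0.05]]}}

```text
clock: 27.35
tcp_pos: [0.4362, 0.2658, 0.1861]
orientation: [2.024, 2.401, 0.004]
contact_force: [-2.5, -1.2, 10.0]
grip_width: 0.0558
gripper_force: 40.2
```

>>> {"api": "carry_out", "payload": {"moves": [[0,0,-0.02,0,0.05],[0,0,-0.06,0,0.05],[0,0,-0.105,0,0.05],[0,0,-0.15,0,0.05],[-0.02,0,-0.186,0,0.05],[-0.05,0,-0.186,0,0.05],[-0.09,0,-0.186,0,0.05],[-0.13,-0.001,-0.186,0,0.05]]}}

```text
clock: 28.15
tcp_pos: [0.4567, 0.136, 0.3715]
orientation: [2.022, 2.401, 0.003]
contact_force: [1.0, -0.7, 0.2]
grip_width: 0.0555
gripper_force: 42.6
```

>>> {"api": "carry_out", "payload": {"moves": [[-0.03,-0.001,0,0,0.05],[-0.055,-0.0015,0,0,0.05],[-0.07,-0.0015,0,0,0.05],[-0.079,-0.0015,0,0,0.05],[-0.079,-0.0015,0,0,0.05],[-0.079,-0.0015,0,0,0.05],[-0.079,-0.0015,0,0,0.05],[-0.079,-0.0015,0,0,0.05]]}}

```text
clock: 28.95
tcp_pos: [0.4685, 0.0599, 0.3702]
orientation: [-2.023, -2.404, -0.0]
contact_force: [0.2, 0.2, -0.5]
grip_width: 0.0551
gripper_force: 42.6
```

```bash
python3 - <<'E'
from h import *
st(); print(inhand()[1:]); print(to(.469,.0585,.297,np.radians(9.8)))
E
```

```text
{'clock': 28.95, 'tcp_pos': [0.4685, 0.0599, 0.3702], 'contact_force': [0.2497, 0.1864, -0.5153], 'moment': [-0.0148, -0.0364, -0.0089], 'grip_width': 0.0551}
dust -0.1103 0.0015 tool y yaw 9.8
(array([250, 275]), 890, array([-0.0007, -0.0005]), array([0.0438, 0.0377]))
(array([-0.0013,  0.0002,  0.0732]), np.float64(0.0005))
```

>>> {"api": "carry_out", "payload": {"moves": [[-0.001,0,0.02,0,0.05],[-0.001,0,0.045,0,0.05],[-0.001,0,0.06,0,0.05],[-0.001,0,0.068,0,0.05],[-0.001,0,0.0725,0,0.05],[-0.001,0,0.0725,0,0.05],[-0.001,0,0.0725,0,0.05],[-0.001,0,0.0725,0,0.07]]}}

```text
clock: 29.8
tcp_pos: [0.4692, 0.0581, 0.2984]
orientation: [2.024, 2.401, 0.002]
contact_force: [-0.0, -0.6, -0.1]
grip_width: 0.0684
gripper_force: 0.0
```

>>> {"api": "carry_out", "payload": {"moves": [[0,0,0,0,0.08],[0,0,0,0,0.085],[0,0,0,0,0.085],[0,0,-0.01,0,0.085],[0,0,-0.03,0,0.085],[0,0,-0.055,0,0.085],[0,-0.02,-0.065,0,0.06],[0,-0.04,-0.065,0,0.03]]}}

```text
clock: 30.6
tcp_pos: [0.4298, 0.0517, 0.3649]
orientation: [2.023, 2.4, 0.005]
contact_force: [-0.3, 0.0, -0.3]
grip_width: 0.0586
gripper_force: 0.0
```

>>> {"api": "carry_out", "payload": {"moves": [[0,-0.017,0,-0.12,0],[0,-0.019,0,-0.25,0],[0,-0.019,0,-0.4,0],[0,-0.019,0,-0.54,0],[0,-0.019,0,-0.68,0],[0,-0.019,0,-0.82,0],[0,-0.019,0,-0.96,0],[0,-0.019,0,-1.1,0]]}}

```text
clock: 31.4
tcp_pos: [0.4107, 0.0481, 0.3633]
orientation: [0.461, 3.107, -0.0]
contact_force: [0.2, 0.2, 0.2]
grip_width: -0.0001
gripper_force: 0.0
```

>>> {"api": "carry_out", "payload": {"moves": [[0,0,0,-0.12,0],[0,0,0,-0.25,0],[0,0,0,-0.37,0],[0,0,0,-0.47,0],[0,0,0,-0.47,0],[0,0,0,-0.47,0],[0,0,0,-0.47,0],[0,0,0,-0.47,0]]}}

```text
clock: 32.2
tcp_pos: [0.4107, 0.048, 0.3628]
orientation: [-0.264, 3.13, -0.0]
contact_force: [-0.4, 0.3, 0.8]
grip_width: 0.0004
gripper_force: 0.0
```

```bash
python3 - <<'E'
from h import *
st(); x=-.169; print(to(.5775+x*.9854,.0772+x*.1702,.290,np.radians(99.8)))
E
```

```text
{'clock': 32.2, 'tcp_pos': [0.4107, 0.048, 0.3628], 'contact_force': [-0.4022, 0.2516, 0.7675], 'moment': [-0.0026, -0.0368, 0.0174], 'grip_width': 0.0004}
dust -0.1693 -0.0004 tool y yaw 99.6
(array([-0.0003,  0.0004,  0.0728]), np.float64(-0.003))
```

>>> {"api": "carry_out", "payload": {"moves": [[0,0,0.025,0,0],[0,0,0.05,0,0],[0,0,0.066,0,0],[0,0,0.072,0,0],[0,0,0.072,0,0],[-0.012,0,0.072,0,0],[-0.025,0,0.072,0,0],[-0.038,0,0.072,0,0]]}}

```text
clock: 33.0
tcp_pos: [0.45, 0.0546, 0.2915]
orientation: [-0.264, 3.128, -0.0]
contact_force: [-0.5, 0.5, 1.9]
grip_width: -0.0001
gripper_force: 0.4
```

>>> {"api": "carry_out", "payload": {"moves": [[-0.013,0,0,0,0],[-0.026,0,0,0,0],[-0.039,0,0,0,0],[-0.052,0,0,0,0],[-0.065,0,0,0,0],[-0.078,0,0,0,0],[-0.087,0,0,0,0],[-0.087,0,0,0,0]]}}

```text
clock: 33.8
tcp_pos: [0.5352, 0.0693, 0.2907]
orientation: [-0.265, 3.129, 0.001]
contact_force: [-0.8, 0.1, 0.3]
grip_width: 0.0001
gripper_force: 0.0
```

>>> {"api": "carry_out", "payload": {"moves": [[-0.008,0,0,0,0],[-0.015,0,0,0,0],[-0.021,0,0,0,0],[-0.026,0,0,0,0],[-0.026,0,0,0,0],[-0.01,0,0,0,0],[0.02,0,0,0,0],[0.06,0,0,0,0]]}}

```text
clock: 34.6
tcp_pos: [0.4747, 0.0591, 0.2907]
orientation: [-0.265, 3.129, 0.002]
contact_force: [-0.9, 0.8, 0.9]
grip_width: 0.0001
gripper_force: 0.0
```

>>> {"api": "carry_out", "payload": {"moves": [[0.02,0,-0.03,0,0],[0.04,0,-0.07,0,0],[0.04,0,-0.11,0,0.03],[0.04,0,-0.11,0,0.05],[0.04,0,-0.11,0,0.08],[0.04,0,-0.11,0,0.085],[0.04,0,-0.11,0,0.085],[0.04,0,-0.11,0,0.085]]}}

```text
clock: 35.4
tcp_pos: [0.4351, 0.0521, 0.3997]
orientation: [0.266, -3.128, -0.001]
contact_force: [0.4, 0.5, -0.3]
grip_width: 0.0843
gripper_force: 0.0
```

```bash
cat >> h.py <<'E'
def topcheck():
    """dark rings through the roof (difference to the empty box), rolls outside, from the top camera"""
    g=r.grab_frame("top"); a=np.load("pics/top0.npy").astype(int); d=np.abs(g.astype(int)-a).sum(2)
    c=cam("top"); W=lambda q,z: ray("top",q,z,c)[:2].round(3).tolist()
    m=cv2.morphologyEx((d>25).astype(np.uint8),cv2.MORPH_CLOSE,np.ones((3,3)))
    P=[proj("top",(.5775+x*.9854-y*.1702,.0772+x*.1702+y*.9854,.16),c) for x,y in ((.012,-.066),(.012,.066),(.258,.066),(.258,-.066))]
    k=np.zeros_like(m); cv2.fillPoly(k,[np.int32(P)],1)
    print("inside",[(W(q,.03),s[4],s[2:4].tolist()) for i,s,q,_ in comps(m*k,15,5000)])
    return g
E
python3 - <<'E'
from h import *
st(); g=topcheck(); np.save("pics/top13.npy",g); print(cores("top",f=g)[1])
E
```

```text
{'clock': 35.4, 'tcp_pos': [0.4351, 0.0521, 0.3997], 'contact_force': [0.4238, 0.4773, -0.3251], 'moment': [0.0274, -0.0328, 0.0153], 'grip_width': 0.0843}
dust -0.1445 -0.0005 tool y yaw 99.7
inside [([0.769, 0.112], np.int32(237), [18, 30])]
[(0.2555, -0.4122, 0.0186, (373, 266, 10, 6)), (0.2539, 0.3817, 0.0189, (158, 264, 11, 7)), (0.2723, 0.6317, 0.0243, (91, 258, 11, 13)), (0.2821, 0.1744, 0.0182, (216, 257, 7, 10)), (0.4162, -0.2404, 0.0223, (325, 220, 12, 11)), (0.4739, -0.3947, 0.0229, (366, 205, 11, 11)), (0.5391, -0.9037, 0.0147, (500, 190, 7, 8)), (0.5355, -0.0333, 0.0197, (273, 189, 7, 10)), (0.6819, -0.495, 0.0166, (392, 152, 9, 9)), (0.7082, -0.6633, 0.0234, (435, 144, 11, 12)), (0.8242, -0.2492, 0.0187, (328, 115, 8, 10)), (1.0322, -0.716, 0.0244, (444, 64, 9, 12)), (1.0896, -0.6637, 0.0224, (429, 53, 12, 7)), (1.1697, -0.677, 0.0146, (435, 33, 5, 7)), (1.2428, -0.9791, 0.015, (511, 16, 1, 8)), (1.2293, 0.3887, 0.0181, (166, 15, 8, 9))]
```

Both rolls show inside as one 30 px long blob, and rolls 3 and 4 are unchanged at (0.416,−0.240) and (0.474,−0.395). Next is roll 3.

>>> {"api": "carry_out", "payload": {"moves": [[-0.01,-0.03,0,0.12,0.085],[-0.015,-0.065,0,0.25,0.085],[-0.01,-0.1,0,0.4,0.085],[0,-0.14,0,0.54,0.085],[0.015,-0.18,0,0.68,0.085],[0.03,-0.22,0,0.82,0.085],[0.05,-0.26,0,0.96,0.085],[0.065,-0.288,0,1.1,0.085]]}}

```text
clock: 36.25
tcp_pos: [0.4187, -0.2455, 0.4]
orientation: [-1.421, -2.801, 0.001]
contact_force: [-0.4, -0.7, 0.4]
grip_width: 0.0847
gripper_force: 0.0
```

>>> {"api": "carry_out", "payload": {"moves": [[0,0,0,0.12,0.085],[0,0,0,0.25,0.085],[0,0,0,0.37,0.085],[0,0,0,0.47,0.085],[0,0,0,0.47,0.085],[0,0,0,0.47,0.085],[0,0,0,0.47,0.085],[0,0,0,0.47,0.085]]}}

```text
clock: 37.05
tcp_pos: [0.4198, -0.2426, 0.4006]
orientation: [-2.023, -2.403, -0.0]
contact_force: [0.2, -0.9, -0.6]
grip_width: 0.0848
gripper_force: 0.0
```

```bash
python3 - <<'E'
from h import *
st(); f,out=cores(); print(*out,sep="\n"); print(*rolls(f=f)[1],sep="\n"); print(r.get_obs()["joints"].round(2))
for o in out: print(to(o[0],o[1],.184,np.radians(9.8)))
E
```

```text
{'clock': 37.05, 'tcp_pos': [0.4198, -0.2426, 0.4006], 'contact_force': [0.166, -0.9084, -0.5695], 'moment': [-0.0135, -0.0265, 0.0463], 'grip_width': 0.0848}
dust -0.2098 -0.2883 tool y yaw 9.8
(0.3576, -0.5436, 0.0187, (148, 368, 29, 16))
(0.4049, -0.4677, 0.0191, (197, 321, 19, 22))
(0.4964, -0.4377, 0.0252, (273, 306, 19, 33))
(0.4736, -0.3958, 0.0224, (253, 275, 38, 32))
(0.602, -0.3312, 0.0142, (382, 251, 22, 20))
(0.3362, -0.3743, 0.0161, (152, 245, 11, 25))
(0.6301, -0.2863, 0.0221, (421, 210, 20, 36))
(0.6857, -0.2612, 0.024, (466, 209, 40, 13))
(0.7031, -0.2334, 0.024, (492, 173, 20, 42))
(0.4146, -0.2433, 0.0222, (223, 137, 43, 42))
(0.5914, -0.1415, 0.0143, (435, 72, 12, 31))
(0.2562, -0.1863, 0.0236, (90, 47, 12, 52))
(0.4001, -0.1577, 0.0216, (238, 45, 12, 48))
(0.3645, -0.1339, 0.018, (203, 15, 16, 41))
(0.3882, -0.1144, 0.0146, (234, 0, 10, 35))
(0.4746, -0.3923, 0.0329, (249, 264, 49, 48))
(0.4158, -0.2432, 0.0303, (217, 129, 57, 57))
(0.2213, -0.1453, 0.0408, (9, 0, 84, 54))
[ 0.84  0.21 -0.5   1.97  0.12  0.99  0.45]
(array([-0.286 , -0.1124,  0.2166]), np.float64(-0.0002))
(array([-0.2192, -0.0529,  0.2166]), np.float64(-0.0002))
(array([-0.2052,  0.0424,  0.2165]), np.float64(-0.0002))
(array([-0.1601,  0.027 ,  0.2166]), np.float64(-0.0002))
(array([-0.1182,  0.1646,  0.2165]), np.float64(-0.0002))
(array([-0.1155, -0.1047,  0.2166]), np.float64(-0.0002))
(array([-0.0788,  0.1999,  0.2165]), np.float64(-0.0002))
(array([-0.0635,  0.2589,  0.2165]), np.float64(-0.0002))
(array([-0.0391,  0.2808,  0.2165]), np.float64(-0.0002))
(array([ 2.000e-04, -5.200e-03,  2.166e-01]), np.float64(-0.0002))
(array([0.0705, 0.1864, 0.2166]), np.float64(-0.0002))
(array([ 0.0834, -0.1516,  0.2166]), np.float64(-0.0002))
(array([ 0.0871, -0.0049,  0.2166]), np.float64(-0.0002))
(array([ 0.1166, -0.0359,  0.2166]), np.float64(-0.0002))
(array([ 0.1318, -0.0093,  0.2166]), np.float64(-0.0002))
```

>>> {"api": "carry_out", "payload": {"moves": [[0,-0.0045,0.03,0,0.085],[0,-0.0045,0.07,0,0.085],[0,-0.0045,0.115,0,0.085],[0,-0.0045,0.16,0,0.085],[0,-0.0045,0.19,0,0.085],[0,-0.0045,0.21,0,0.085],[0,-0.0045,0.2165,0,0.085],[0,-0.0045,0.2165,0,0.085]], "force": 40}}

```text
clock: 37.9
tcp_pos: [0.4153, -0.2433, 0.1837]
orientation: [-2.023, -2.401, 0.0]
contact_force: [0.6, -0.4, 0.3]
grip_width: 0.085
gripper_force: 0.0
```

>>> {"api": "carry_out", "payload": {"moves": [[0,0,0,0,0.07],[0,0,0,0,0.05],[0,0,0,0,0.05],[0,0,0,0,0.05],[0,0,0,0,0.05],[0,0,0,0,0.05],[0,0,0,0,0.05],[0,0,0,0,0.05]]}}

```text
clock: 38.7
tcp_pos: [0.4158, -0.2437, 0.186]
orientation: [2.023, 2.4, -0.0]
contact_force: [-2.7, 1.3, 11.3]
grip_width: 0.0554
gripper_force: 40.1
```

>>> {"api": "carry_out", "payload": {"moves": [[0,0,-0.02,0,0.05],[0,0,-0.06,0,0.05],[0,0,-0.105,0,0.05],[0,0,-0.15,0,0.05],[0.02,0.008,-0.19,0,0.05],[0.05,0.02,-0.216,0,0.05],[0.09,0.034,-0.216,0,0.05],[0.13,0.049,-0.216,0,0.05]]}}

```text
clock: 39.5
tcp_pos: [0.4415, -0.1058, 0.4022]
orientation: [2.024, 2.397, 0.001]
contact_force: [1.4, 0.3, -1.4]
grip_width: 0.0553
gripper_force: 42.5
```

>>> {"api": "carry_out", "payload": {"moves": [[0.04,0.015,0,0,0.05],[0.08,0.03,0,0,0.05],[0.115,0.042,0,0,0.05],[0.14,0.05,0.01,0,0.05],[0.153,0.054,0.025,0,0.05],[0.157,0.055,0.03,0,0.05],[0.157,0.055,0.03,0,0.05],[0.157,0.055,0.03,0,0.05]]}}

```text
clock: 40.3
tcp_pos: [0.4693, 0.0561, 0.3707]
orientation: [2.026, 2.4, -0.0]
contact_force: [-0.2, -0.5, -1.0]
grip_width: 0.055
gripper_force: 42.5
```

```bash
python3 - <<'E'
from h import *
st(); print(inhand()[1:]); print(to(.469,.0582,.2975,np.radians(9.8)))
E
```

```text
{'clock': 40.3, 'tcp_pos': [0.4693, 0.0561, 0.3707], 'contact_force': [-0.2154, -0.4987, -0.9506], 'moment': [-0.0483, 0.0023, 0.0264], 'grip_width': 0.055}
dust -0.1102 -0.0024 tool y yaw 9.7
(array([250, 275]), 767, array([-0.0007, -0.0005]), array([0.0438, 0.0376]))
(array([ 0.0024, -0.0001,  0.0733]), np.float64(-0.0029))
```

>>> {"api": "carry_out", "payload": {"moves": [[0.0025,0,0.02,0,0.05],[0.0025,0,0.045,0,0.05],[0.0025,0,0.06,0,0.05],[0.0025,0,0.068,0,0.05],[0.0025,0,0.0725,0,0.05],[0.0025,0,0.0725,0,0.05],[0.0025,0,0.0725,0,0.05],[0.0025,0,0.0725,0,0.07]]}}

```text
clock: 41.15
tcp_pos: [0.4692, 0.0596, 0.2984]
orientation: [2.024, 2.401, 0.002]
contact_force: [-0.1, -0.6, 1.0]
grip_width: 0.0677
gripper_force: 0.0
```

>>> {"api": "carry_out", "payload": {"moves": [[0,0,0,0,0.08],[0,0,0,0,0.085],[0,0,0,0,0.085],[0,0,-0.01,0,0.085],[0,0,-0.03,0,0.085],[0,0,-0.055,0,0.085],[0,-0.02,-0.065,0,0.06],[0,-0.04,-0.065,0,0.03]]}}

```text
clock: 41.95
tcp_pos: [0.4298, 0.0533, 0.3648]
orientation: [2.023, 2.4, 0.005]
contact_force: [-0.1, -0.2, 0.3]
grip_width: 0.0591
gripper_force: 0.0
```

>>> {"api": "carry_out", "payload": {"moves": [[0,-0.017,0,-0.12,0],[0,-0.019,0,-0.25,0],[0,-0.019,0,-0.4,0],[0,-0.019,0,-0.54,0],[0,-0.019,0,-0.68,0],[0,-0.019,0,-0.82,0],[0,-0.019,0,-0.96,0],[0,-0.019,0,-1.1,0]]}}

```text
clock: 42.75
tcp_pos: [0.4107, 0.0497, 0.3633]
orientation: [0.461, 3.107, -0.0]
contact_force: [-0.4, -0.2, 0.5]
grip_width: -0.0004
gripper_force: 0.0
```

>>> {"api": "carry_out", "payload": {"moves": [[0,0,0,-0.12,0],[0,0,0,-0.25,0],[0,0,0,-0.37,0],[0,0,0,-0.47,0],[0,0,0,-0.47,0],[0,0,0,-0.47,0],[0,0,0,-0.47,0],[0,0,0,-0.47,0]]}}

```text
clock: 43.55
tcp_pos: [0.4107, 0.0496, 0.3628]
orientation: [-0.264, 3.13, -0.0]
contact_force: [-0.2, 0.4, -0.2]
grip_width: 0.0003
gripper_force: 0.0
```

```bash
python3 - <<'E'
from h import *
st(); x=-.169; print(to(.5775+x*.9854,.0772+x*.1702,.290,np.radians(99.8)))
E
```

```text
{'clock': 43.55, 'tcp_pos': [0.4107, 0.0496, 0.3628], 'contact_force': [-0.1737, 0.3775, -0.2457], 'moment': [-0.0739, 0.0282, 0.011], 'grip_width': 0.0003}
dust -0.1691 0.0012 tool y yaw 99.6
(array([-0.0001, -0.0012,  0.0728]), np.float64(-0.003))
```

>>> {"api": "carry_out", "payload": {"moves": [[0,-0.001,0.025,0,0],[0,-0.001,0.05,0,0],[0,-0.001,0.066,0,0],[0,-0.001,0.072,0,0],[0,-0.001,0.072,0,0],[-0.012,-0.001,0.072,0,0],[-0.025,-0.001,0.072,0,0],[-0.038,-0.001,0.072,0,0]]}}

```text
clock: 44.35
tcp_pos: [0.4501, 0.0551, 0.2915]
orientation: [-0.264, 3.129, -0.0]
contact_force: [-0.9, -0.2, 0.3]
grip_width: 0.0002
gripper_force: 0.4
```

>>> {"api": "carry_out", "payload": {"moves": [[-0.013,0,0,0,0],[-0.026,0,0,0,0],[-0.039,0,0,0,0],[-0.052,0,0,0,0],[-0.065,0,0,0,0],[-0.078,0,0,0,0],[-0.087,0,0,0,0],[-0.087,0,0,0,0]]}}

```text
clock: 45.15
tcp_pos: [0.5354, 0.0699, 0.2907]
orientation: [-0.265, 3.129, 0.001]
contact_force: [-0.1, -1.3, 0.1]
grip_width: -0.0
gripper_force: 0.0
```

>>> {"api": "carry_out", "payload": {"moves": [[-0.008,0,0,0,0],[-0.015,0,0,0,0],[-0.021,0,0,0,0],[-0.026,0,0,0,0],[-0.026,0,0,0,0],[-0.01,0,0,0,0],[0.02,0,0,0,0],[0.06,0,0,0,0]]}}

```text
clock: 45.95
tcp_pos: [0.4748, 0.0597, 0.2907]
orientation: [-0.265, 3.129, 0.002]
contact_force: [-0.3, 0.3, -0.5]
grip_width: 0.0001
gripper_force: 0.0
```

>>> {"api": "carry_out", "payload": {"moves": [[0.02,0,-0.03,0,0],[0.04,0,-0.07,0,0],[0.04,0,-0.11,0,0.03],[0.04,0,-0.11,0,0.05],[0.04,0,-0.11,0,0.08],[0.04,0,-0.11,0,0.085],[0.04,0,-0.11,0,0.085],[0.04,0,-0.11,0,0.085]]}}

```text
clock: 46.75
tcp_pos: [0.4353, 0.0527, 0.3998]
orientation: [0.266, -3.128, -0.001]
contact_force: [0.1, -0.1, -0.3]
grip_width: 0.0845
gripper_force: 0.0
```

```bash
python3 - <<'E'
from h import *
st(); g=topcheck(); np.save("pics/top14.npy",g); print([o for o in cores("top",f=g)[1] if o[0]<.62 and o[0]>.35])
E
```

```text
{'clock': 46.75, 'tcp_pos': [0.4353, 0.0527, 0.3998], 'contact_force': [0.0815, -0.1343, -0.3144], 'moment': [-0.0955, -0.0129, 0.0094], 'grip_width': 0.0845}
dust -0.1443 0.0001 tool y yaw 99.7
inside [([0.742, 0.11], np.int32(351), [19, 42])]
[(0.4739, -0.3947, 0.0229, (366, 205, 11, 11)), (0.5391, -0.9037, 0.0147, (501, 190, 6, 8)), (0.5355, -0.0333, 0.0197, (273, 189, 7, 10))]
```

Three rolls are inside. Roll 4 is still at (0.474, −0.395), so I'll fetch it.

>>> {"api": "carry_out", "payload": {"moves": [[-0.01,-0.03,0,0.12,0.085],[-0.012,-0.07,0,0.25,0.085],[-0.012,-0.115,0,0.4,0.085],[-0.01,-0.16,0,0.54,0.085],[-0.005,-0.205,0,0.68,0.085],[0,-0.25,0,0.82,0.085],[0.01,-0.295,0,0.96,0.085],[0.015,-0.34,0,1.1,0.085]]}}

```text
clock: 47.6
tcp_pos: [0.4775, -0.2869, 0.4]
orientation: [-1.418, -2.802, 0.0]
contact_force: [-0.4, 0.7, 0.4]
grip_width: 0.0846
gripper_force: 0.0
```

```bash
python3 - <<'E'
from h import *
st(); print(to(.474,-.395,.40,np.radians(9.8)), r.get_obs()["joints"].round(2))
E
```

```text
{'clock': 47.6, 'tcp_pos': [0.4775, -0.2869, 0.4], 'contact_force': [-0.4385, 0.7074, 0.4301], 'moment': [0.019, -0.0708, -0.0407], 'grip_width': 0.0846}
dust -0.1605 -0.3417 tool y yaw 36.3
(array([-0.0851, -0.0669, -0.0001]), np.float64(0.4631)) [ 0.91  0.35 -0.6   1.81  0.22  1.05  0.86]
```

>>> {"api": "carry_out", "payload": {"moves": [[-0.03,-0.025,0,0.12,0.085],[-0.055,-0.045,0,0.25,0.085],[-0.075,-0.06,0,0.37,0.085],[-0.085,-0.067,0,0.463,0.085],[-0.085,-0.067,0,0.463,0.085],[-0.085,-0.067,0,0.463,0.085],[-0.085,-0.067,0,0.463,0.085],[-0.085,-0.067,0,0.463,0.085]]}}

```text
clock: 48.4
tcp_pos: [0.4753, -0.392, 0.4007]
orientation: [-2.013, -2.412, -0.0]
contact_force: [-0.0, 0.7, 0.2]
grip_width: 0.0847
gripper_force: 0.0
```

```bash
python3 - <<'E'
from h import *
st(); f,out=cores(); R=rolls(f=f)[1]; p=tool()[0]
for o in out+R:
    if np.hypot(o[0]-p[0],o[1]-p[1])<.07: print(o,to(o[0],o[1],.184,np.radians(9.8)))
h=cv2.cvtColor(f,cv2.COLOR_RGB2HSV); m=((h[...,1]>170)&(h[...,2]>140)).astype(np.uint8)
print("bright",[ray("wrist",q,.01)[:2].round(3) for i,s,q,_ in comps(m,100,9999)])
E
```

```text
{'clock': 48.4, 'tcp_pos': [0.4753, -0.392, 0.4007], 'contact_force': [-0.0446, 0.6858, 0.161], 'moment': [-0.0046, 0.034, 0.0584], 'grip_width': 0.0847}
dust -0.1805 -0.4449 tool y yaw 10.3
(0.474, -0.3966, 0.0221, (226, 142, 43, 41)) (array([-0.0042, -0.002 ,  0.2167]), np.float64(0.0082))
(0.4164, -0.3971, 0.0227, (172, 133, 37, 41)) (array([ 0.0056, -0.0588,  0.2167]), np.float64(0.0082))
(0.4753, -0.3966, 0.0301, (220, 134, 57, 56)) (array([-0.0044, -0.0008,  0.2167]), np.float64(0.0082))
bright [array([ 0.386, -0.437]), array([ 0.367, -0.464])]
```

Roll 4 is at (0.4745, −0.3966) with radius 30 mm. I'll approach with a narrower opening to keep clear of the orange look-alike.

>>> {"api": "carry_out", "payload": {"moves": [[-0.0043,-0.0014,0.03,0.008,0.077],[-0.0043,-0.0014,0.07,0.008,0.077],[-0.0043,-0.0014,0.115,0.008,0.077],[-0.0043,-0.0014,0.16,0.008,0.077],[-0.0043,-0.0014,0.19,0.008,0.077],[-0.0043,-0.0014,0.21,0.008,0.077],[-0.0043,-0.0014,0.2165,0.008,0.077],[-0.0043,-0.0014,0.2165,0.008,0.077]], "force": 40}}

```text
clock: 49.25
tcp_pos: [0.4744, -0.3972, 0.1837]
orientation: [-2.024, -2.401, -0.0]
contact_force: [-0.7, -0.0, 0.5]
grip_width: 0.0769
gripper_force: 0.0
```

>>> {"api": "carry_out", "payload": {"moves": [[0,0,0,0,0.07],[0,0,0,0,0.05],[0,0,0,0,0.05],[0,0,0,0,0.05],[0,0,0,0,0.05],[0,0,0,0,0.05],[0,0,0,0,0.05],[0,0,0,0,0.05]]}}

```text
clock: 50.05
tcp_pos: [0.475, -0.3979, 0.1865]
orientation: [2.024, 2.399, -0.0]
contact_force: [-1.4, 0.7, 8.4]
grip_width: 0.0552
gripper_force: 40.6
```

>>> {"api": "carry_out", "payload": {"moves": [[0,0,-0.02,0,0.05],[0,0,-0.06,0,0.05],[0,0,-0.105,0,0.05],[0,0,-0.15,0,0.05],[0.02,0.003,-0.19,0,0.05],[0.05,0.008,-0.216,0,0.05],[0.09,0.014,-0.216,0,0.05],[0.135,0.021,-0.216,0,0.05]]}}

```text
clock: 50.85
tcp_pos: [0.4722, -0.2603, 0.4024]
orientation: [2.026, 2.396, 0.0]
contact_force: [1.9, 1.0, -1.3]
grip_width: 0.0548
gripper_force: 42.4
```

>>> {"api": "carry_out", "payload": {"moves": [[0.045,0.007,0,0,0.05],[0.09,0.014,0,0,0.05],[0.135,0.021,0,0,0.05],[0.18,0.028,0,0,0.05],[0.22,0.035,0,0,0.05],[0.26,0.042,0,0,0.05],[0.29,0.046,0,0,0.05],[0.3,0.047,0,0,0.05]]}}

```text
clock: 51.65
tcp_pos: [0.4676, 0.0464, 0.4014]
orientation: [2.019, 2.405, 0.003]
contact_force: [-0.1, 0.0, -0.3]
grip_width: 0.0546
gripper_force: 42.4
```

```bash
python3 - <<'E'
from h import *
st(); print(inhand()[1:]); print(to(.469,.0585,.37,np.radians(9.8)))
E
```

```text
{'clock': 51.65, 'tcp_pos': [0.4676, 0.0464, 0.4014], 'contact_force': [-0.0951, 0.025, -0.2658], 'moment': [0.0322, 0.0096, -0.0155], 'grip_width': 0.0546}
dust -0.1135 -0.0117 tool y yaw 10.0
(array([249, 275]), 723, array([-0.0007, -0.001 ]), array([0.0438, 0.0372]))
(array([0.0119, 0.0034, 0.0312]), np.float64(0.0031))
```

>>> {"api": "carry_out", "payload": {"moves": [[0,0,0.01,0,0.05],[0,0,0.025,0,0.05],[0,0,0.03,0,0.05],[0,0,0.03,0,0.05],[0,0,0.03,0,0.05],[0,0,0.03,0,0.05],[0,0,0.03,0,0.05],[0,0,0.03,0,0.05]]}}

```text
clock: 52.5
tcp_pos: [0.4684, 0.0426, 0.3705]
orientation: [2.026, 2.401, 0.001]
contact_force: [0.5, 1.4, -1.6]
grip_width: 0.0548
gripper_force: 42.5
```

```bash
python3 - <<'E'
from h import *
st(); print(to(.469,.0585,.2975,np.radians(9.8)))
E
```

```text
{'clock': 52.5, 'tcp_pos': [0.4684, 0.0426, 0.3705], 'contact_force': [0.4727, 1.4004, -1.6079], 'moment': [-0.0498, -0.0502, -0.0448], 'grip_width': 0.0548}
dust -0.1134 -0.0155 tool y yaw 9.7
(array([0.0155, 0.0032, 0.073 ]), np.float64(-0.0021))
```

>>> {"api": "carry_out", "payload": {"moves": [[0.006,0.002,0,0,0.05],[0.015,0.003,0.01,0,0.05],[0.015,0.003,0.035,0,0.05],[0.015,0.003,0.055,0,0.05],[0.015,0.003,0.068,0,0.05],[0.015,0.003,0.0725,0,0.05],[0.015,0.003,0.0725,0,0.05],[0.015,0.003,0.0725,0,0.05]]}}

```text
clock: 53.3
tcp_pos: [0.4691, 0.0582, 0.2983]
orientation: [2.025, 2.4, 0.002]
contact_force: [0.2, 0.6, -0.6]
grip_width: 0.0547
gripper_force: 42.5
```

```bash
python3 - <<'E'
from h import *
st()
E
```

```text
{'clock': 53.3, 'tcp_pos': [0.4691, 0.0582, 0.2983], 'contact_force': [0.1728, 0.6132, -0.5844], 'moment': [-0.0145, -0.0006, 0.0407], 'grip_width': 0.0547}
dust -0.11 -0.0003 tool y yaw 9.7
```

Roll 4 is in place over the tray. I'll release it, turn the tool and push.

>>> {"api": "carry_out", "payload": {"moves": [[0,0,0,0,0.08],[0,0,0,0,0.085],[0,0,0,0,0.085],[0,0,-0.01,0,0.085],[0,0,-0.03,0,0.085],[0,0,-0.055,0,0.085],[0,-0.02,-0.065,0,0.06],[0,-0.04,-0.065,0,0.03]]}}

```text
clock: 54.1
tcp_pos: [0.4297, 0.0517, 0.3649]
orientation: [2.024, 2.399, 0.005]
contact_force: [0.1, -0.2, -0.5]
grip_width: 0.0583
gripper_force: 0.0
```

>>> {"api": "carry_out", "payload": {"moves": [[0,-0.017,0,-0.12,0],[0,-0.019,0,-0.25,0],[0,-0.019,0,-0.4,0],[0,-0.019,0,-0.54,0],[0,-0.019,0,-0.68,0],[0,-0.019,0,-0.82,0],[0,-0.019,0,-0.96,0],[0,-0.019,0,-1.1,0]]}}

```text
clock: 54.9
tcp_pos: [0.4106, 0.0482, 0.3634]
orientation: [0.463, 3.106, -0.0]
contact_force: [1.3, 0.3, 0.1]
grip_width: 0.0004
gripper_force: 0.0
```

>>> {"api": "carry_out", "payload": {"moves": [[0,0,0,-0.12,0],[0,0,0,-0.25,0],[0,0,0,-0.37,0],[0,0,0,-0.47,0],[0,0,0,-0.47,0],[0,0,0,-0.47,0],[0,0,0,-0.47,0],[0,0,0,-0.47,0]]}}

```text
clock: 55.7
tcp_pos: [0.4105, 0.0481, 0.3628]
orientation: [-0.262, 3.13, -0.0]
contact_force: [0.2, -0.2, 0.3]
grip_width: 0.0001
gripper_force: 0.0
```

>>> {"api": "carry_out", "payload": {"moves": [[0,0,0.025,0,0],[0,0,0.05,0,0],[0,0,0.066,0,0],[0,0,0.072,0,0],[0,0,0.072,0,0],[-0.012,0,0.072,0,0],[-0.025,0,0.072,0,0],[-0.038,0,0.072,0,0]]}}

```text
clock: 56.5
tcp_pos: [0.4498, 0.0546, 0.2914]
orientation: [-0.262, 3.129, -0.0]
contact_force: [0.0, 0.3, -0.1]
grip_width: -0.0002
gripper_force: 0.3
```

>>> {"api": "carry_out", "payload": {"moves": [[-0.013,0,0,0,0],[-0.026,0,0,0,0],[-0.039,0,0,0,0],[-0.052,0,0,0,0],[-0.065,0,0,0,0],[-0.078,0,0,0,0],[-0.087,0,0,0,0],[-0.087,0,0,0,0]]}}

```text
clock: 57.3
tcp_pos: [0.5351, 0.0692, 0.2907]
orientation: [-0.263, 3.129, 0.001]
contact_force: [-0.7, 0.2, -0.3]
grip_width: 0.0001
gripper_force: 0.0
```

>>> {"api": "carry_out", "payload": {"moves": [[-0.008,0,0,0,0],[-0.015,0,0,0,0],[-0.021,0,0,0,0],[-0.026,0,0,0,0],[-0.026,0,0,0,0],[-0.01,0,0,0,0],[0.02,0,0,0,0],[0.06,0,0,0,0]]}}

```text
clock: 58.1
tcp_pos: [0.4745, 0.0591, 0.2907]
orientation: [-0.263, 3.129, 0.002]
contact_force: [-0.4, -0.3, 0.7]
grip_width: 0.0001
gripper_force: 0.0
```

>>> {"api": "carry_out", "payload": {"moves": [[0.02,0,-0.03,0,0],[0.04,0,-0.07,0,0],[0.04,0,-0.11,0,0.02],[0.04,0,-0.11,0,0.04],[0.04,0,-0.11,0,0.04],[0.04,0,-0.11,0,0.04],[0.04,0,-0.11,0,0.04],[0.04,0,-0.11,0,0.04]]}}

```text
clock: 58.9
tcp_pos: [0.435, 0.0522, 0.3998]
orientation: [0.264, -3.129, -0.001]
contact_force: [0.8, -0.2, -0.2]
grip_width: 0.0402
gripper_force: 0.0
```

```bash
python3 - <<'E'
from h import *
st(); g=topcheck(); np.save("pics/top15.npy",g); print([o for o in cores("top",f=g)[1] if o[0]<.62 and o[0]>.35])
f=r.grab_frame("scene"); a=np.load("pics/scene0.npy").astype(int); np.save("pics/scene15.npy",f)
# flap area and tray in the scene view: compare with the start
c=cam("scene")
D=lambda x,y,z:(.5775+x*.9854-y*.1702,.0772+x*.1702+y*.9854,z)
h=cv2.cvtColor(f,cv2.COLOR_RGB2HSV)
for nm,P in {"flap mid":D(.009,0,.128),"flap low":D(.009,0,.116),"flap up":D(.009,0,.14),"sill":D(-.005,0,.11),"tray":D(-.08,0,.11),"tray15":D(-.03,.01,.112)}.items():
    q=proj("scene",P,c).astype(int); print(nm,q,f[q[1],q[0]].tolist(),a[q[1],q[0]].tolist())
E
```

```text
{'clock': 58.9, 'tcp_pos': [0.435, 0.0522, 0.3998], 'contact_force': [0.806, -0.2074, -0.2297], 'moment': [0.0456, 0.0099, 0.014], 'grip_width': 0.0402}
dust -0.1447 -0.0004 tool y yaw 99.7
inside [([0.721, 0.105], np.int32(471), [23, 53])]
[(0.458, -0.0314, 0.0169, (273, 210, 5, 9)), (0.5391, -0.9037, 0.0147, (500, 190, 7, 8)), (0.5355, -0.0333, 0.0197, (273, 189, 7, 10))]
flap mid [249 173] [113, 105, 104] [167, 157, 155]
flap low [249 176] [99, 92, 91] [147, 138, 136]
flap up [249 170] [102, 87, 67] [144, 122, 92]
sill [247 179] [97, 89, 84] [158, 147, 141]
tray [238 188] [116, 107, 106] [189, 178, 177]
tray15 [242 181] [126, 116, 116] [183, 172, 171]
```

All four rolls are inside: the blob through the roof is now 53 px long, and no roll is left on the bench. The colours at the flap and tray match the shut, empty state. Back to the key, at the pose where I released it.

>>> {"api": "carry_out", "payload": {"moves": [[-0.01,-0.01,-0.02,0.13,0.04],[-0.02,-0.02,-0.045,0.27,0.04],[-0.035,-0.032,-0.045,0.41,0.04],[-0.05,-0.045,-0.045,0.55,0.04],[-0.065,-0.06,-0.045,0.69,0.04],[-0.08,-0.075,-0.045,0.83,0.04],[-0.092,-0.085,-0.045,0.97,0.04],[-0.092,-0.085,-0.045,1.11,0.04]]}}

```text
clock: 59.8
tcp_pos: [0.5416, -0.0178, 0.4448]
orientation: [-1.436, -2.793, -0.001]
contact_force: [-0.1, 0.2, 0.7]
grip_width: 0.0398
gripper_force: 0.0
```

>>> {"api": "carry_out", "payload": {"moves": [[0,0,0,0.13,0.04],[0,0,0,0.27,0.04],[0,0,0,0.41,0.04],[0,0,0,0.55,0.04],[0,0,0,0.63,0.04],[0,0,0,0.63,0.04],[0,0,0,0.63,0.04],[0,0,0,0.63,0.04]]}}

```text
clock: 60.6
tcp_pos: [0.5401, -0.0162, 0.4454]
orientation: [-2.22, -2.222, 0.0]
contact_force: [-0.1, -0.0, -0.3]
grip_width: 0.0402
gripper_force: 0.0
```

```bash
python3 - <<'E'
from h import *
st(); print(to(.5398,-.0158,.336,0)); p,R=tool(); c=cam("wrist"); f=r.grab_frame("wrist"); np.save("pics/w16.npy",f)
h=cv2.cvtColor(f,cv2.COLOR_RGB2HSV); q=proj("wrist",(.5398,-.0158,.192),c).astype(int); print(q,h[q[1]-30:q[1]+31:6,q[0],2],h[q[1],q[0]-36:q[0]+37:6,2])
k=np.zeros(h.shape[:2],np.uint8); k[q[1]-50:q[1]+60,q[0]-45:q[0]+45]=1
for t in (50,60,70):
    m=((h[...,2]<t).astype(np.uint8))*k; ct=max(cv2.findContours(m,cv2.RETR_EXTERNAL,cv2.CHAIN_APPROX_NONE)[0],key=cv2.contourArea)
    W=np.array([ray("wrist",x[0]+0.,.192,c)[:2] for x in ct]).astype(np.float32); print(t,cv2.minAreaRect(W*1000),cv2.boundingRect(ct))
E
```

```text
{'clock': 60.6, 'tcp_pos': [0.5401, -0.0162, 0.4454], 'contact_force': [-0.1403, -0.0088, -0.3182], 'moment': [-0.0239, -0.0224, -0.0178], 'grip_width': 0.0402}
dust -0.0527 -0.0856 tool y yaw 0.0
(array([ 0.0004, -0.0003,  0.1094]), np.float64(0.0008))
[248 199] [ 39  45  51  51  51  50  50  50  51 107 226] [ 86  90  97  93  92  52  50  50 180 214 103 120 111]
50 ((539.587890625, -9.414815902709961), (14.060032844543457, 40.169620513916016), 0.6162333488464355) (238, 162, 22, 57)
60 ((539.4116821289062, -10.512580871582031), (42.38191604614258, 15.487540245056152), 89.46199035644531) (237, 162, 24, 60)
70 ((540.58154296875, -22.38827896118164), (21.54620933532715, 67.31480407714844), 8.993414878845215) (236, 161, 35, 91)
```

The handle is aligned and centred at (0.5395, about −0.016). I'll descend, grip and turn clockwise.

>>> {"api": "carry_out", "payload": {"moves": [[0,0,0.03,0,0.04],[0,0,0.06,0,0.04],[0,0,0.085,0,0.04],[0,0,0.1,0,0.04],[0,0,0.107,0,0.04],[0,0,0.107,0,0.03],[0,0,0.107,0,0.01],[0,0,0.107,0,0.01]], "force": 90}}

```text
clock: 61.45
tcp_pos: [0.5404, -0.016, 0.3398]
orientation: [2.222, 2.219, 0.002]
contact_force: [-1.3, 0.1, 1.7]
grip_width: 0.0141
gripper_force: 88.0
```

>>> {"api": "carry_out", "payload": {"moves": [[0,0,0,0,0.01],[0,0,0,0,0.01],[0,0,0,0,0.01],[0,0,0,0,0.01],[0,0,-0.001,0.06,0.01],[0,0,-0.001,0.14,0.01],[0,0,-0.001,0.23,0.01],[0,0,-0.001,0.32,0.01]]}}

```text
clock: 62.25
tcp_pos: [0.5401, -0.0161, 0.3398]
orientation: [2.551, 1.833, 0.001]
contact_force: [-1.1, 0.6, 0.8]
grip_width: 0.0143
gripper_force: 87.9
```

>>> {"api": "carry_out", "payload": {"moves": [[0,0,0,0.09,0.01],[0,0,0,0.18,0.01],[0,0,0,0.27,0.01],[0,0,0,0.36,0.01],[0,0,0,0.45,0.01],[0,0,0,0.54,0.01],[0,0,0,0.63,0.01],[0,0,0,0.72,0.01]]}}

```text
clock: 63.05
tcp_pos: [0.5396, -0.0157, 0.3398]
orientation: [-3.033, -0.818, 0.002]
contact_force: [-3.1, 1.4, 2.4]
grip_width: 0.0146
gripper_force: 88.2
```

>>> {"api": "carry_out", "payload": {"moves": [[0,0,0,0.09,0.01],[0,0,0,0.18,0.01],[0,0,0,0.27,0.01],[0,0,0,0.34,0.01],[0,0,0,0.4,0.01],[0,0,0,0.4,0.01],[0,0,0,0.4,0.01],[0,0,0,0.4,0.01]]}}

```text
clock: 63.85
tcp_pos: [0.5395, -0.0155, 0.3398]
orientation: [-3.134, -0.207, 0.003]
contact_force: [-4.8, 2.2, 4.9]
grip_width: 0.0142
gripper_force: 88.4
```

```bash
python3 - <<'E'
from h import *
st(); print(r.get_obs()["joints"].round(2))
E
```

```text
{'clock': 63.85, 'tcp_pos': [0.5395, -0.0155, 0.3398], 'contact_force': [-4.8053, 2.2211, 4.8736], 'moment': [0.5798, 1.2758, 0.0279], 'grip_width': 0.0142}
dust -0.0533 -0.0849 tool y yaw -82.4
[ 0.16  0.35 -0.31  1.93  0.13  0.89 -1.65]
```

>>> {"api": "carry_out", "payload": {"moves": [[0,0,0,0.03,0.01],[0,0,0,0.06,0.01],[0,0,0,0.09,0.01],[0,0,0,0.12,0.01],[0,0,0,0.12,0.01],[0,0,0,0.12,0.01],[0,0,0,0.12,0.01],[0,0,0,0.12,0.01]]}}

```text
clock: 64.65
tcp_pos: [0.5394, -0.0154, 0.3398]
orientation: [-3.141, -0.019, 0.003]
contact_force: [-4.9, 2.5, 4.8]
grip_width: 0.0145
gripper_force: 88.5
```

```bash
python3 - <<'E'
from h import *
st()
E
```

```text
{'clock': 64.65, 'tcp_pos': [0.5394, -0.0154, 0.3398], 'contact_force': [-4.9263, 2.5087, 4.7993], 'moment': [0.6579, 1.3727, -0.0004], 'grip_width': 0.0145}
dust -0.0533 -0.0848 tool y yaw -89.3
```

>>> {"api": "carry_out", "payload": {"moves": [[0,0,0,0.03,0.01],[0,0,0,0.06,0.01],[0,0,0,0.08,0.01],[0,0,0,0.08,0.01],[0,0,0,0.08,0.01],[0,0,0,0.08,0.01],[0,0,0,0.08,0.01],[0,0,0,0.08,0.01]]}}

```text
clock: 65.45
tcp_pos: [0.5394, -0.0153, 0.3398]
orientation: [-3.139, 0.105, 0.003]
contact_force: [-5.3, 3.0, 5.3]
grip_width: 0.0146
gripper_force: 88.6
```

```bash
python3 - <<'E'
from h import *
st(); p,R=tool(); c=cam("wrist"); f=r.grab_frame("wrist"); np.save("pics/w17.npy",f)
# bar: bright gray blob over the tray; project expected bar tip for closed (0) and print mask direction
D=lambda x,y,z:np.array((.5775+x*.9854-y*.1702,.0772+x*.1702+y*.9854,z))
h=cv2.cvtColor(f,cv2.COLOR_RGB2HSV)
for a in (0,.05,.1,.15,.2,.3):
    for rr in (.04,.055,.062):
        P=D(-.052-rr*np.sin(a),-.085+rr*np.cos(a),.128); q=proj("wrist",P,c).astype(int); print(a,rr,q,h[q[1],q[0]].tolist() if 0<=q[0]<512 and 0<=q[1]<384 else None)
E
```

```text
{'clock': 65.45, 'tcp_pos': [0.5394, -0.0153, 0.3398], 'contact_force': [-5.3183, 2.9631, 5.3465], 'moment': [0.6685, 1.3981, 0.2441], 'grip_width': 0.0146}
dust -0.0533 -0.0847 tool y yaw -93.8
0 0.04 [180 236] [40, 3, 220]
0 0.055 [155 241] [45, 2, 218]
0 0.062 [144 244] [30, 3, 148]
0.05 0.04 [181 239] [40, 3, 223]
0.05 0.055 [157 245] [40, 3, 222]
0.05 0.062 [146 248] [45, 7, 151]
0.1 0.04 [183 242] [50, 3, 222]
0.1 0.055 [159 249] [45, 2, 220]
0.1 0.062 [148 253] [45, 3, 150]
0.15 0.04 [184 245] [50, 3, 225]
0.15 0.055 [161 253] [30, 4, 214]
0.15 0.062 [150 257] [9, 10, 173]
0.2 0.04 [185 247] [40, 3, 221]
0.2 0.055 [163 257] [10, 13, 183]
0.2 0.062 [153 262] [8, 11, 180]
0.3 0.04 [189 253] [18, 65, 113]
0.3 0.055 [168 264] [6, 5, 238]
0.3 0.062 [158 270] [8, 11, 182]
```

At +0.24 N m, well above the friction, the catch is on its closed stop. I'll make a small extra nudge, centre the key in its play, then lift it out.

>>> {"api": "carry_out", "payload": {"moves": [[0,0,0,0.02,0.01],[0,0,0,0.03,0.01],[0,0,0,0.03,0.01],[0,0,0,-0.03,0.01],[0,0,0,-0.1,0.01],[0,0,0,-0.16,0.01],[0,0,0,-0.19,0.01],[0,0,0,-0.19,0.01]]}}

```text
clock: 66.3
tcp_pos: [0.5401, -0.0162, 0.3398]
orientation: [-3.136, -0.189, -0.0]
contact_force: [-2.3, 1.1, 3.4]
grip_width: 0.0143
gripper_force: 88.2
```

```bash
python3 - <<'E'
from h import *
st()
E
```

```text
{'clock': 66.3, 'tcp_pos': [0.5401, -0.0162, 0.3398], 'contact_force': [-2.3149, 1.1249, 3.3566], 'moment': [0.2193, 0.5783, 0.0155], 'grip_width': 0.0143}
dust -0.0527 -0.0857 tool y yaw -83.1
```

>>> {"api": "carry_out", "payload": {"moves": [[0,0,-0.006,0,0.01],[0,0,-0.014,0,0.01],[0,0,-0.024,0,0.01],[0,0,-0.04,0,0.01],[0,0,-0.06,0,0.01],[0,0,-0.08,0,0.01],[0,0,-0.1,0,0.01],[0,0,-0.11,0,0.01]]}}

```text
clock: 67.1
tcp_pos: [0.5405, -0.0162, 0.4524]
orientation: [3.136, 0.187, 0.006]
contact_force: [0.2, 0.1, -0.8]
grip_width: 0.0143
gripper_force: 87.7
```

>>> {"api": "carry_out", "payload": {"moves": [[0.008,-0.03,0,0,0.01],[0.018,-0.075,0,0,0.01],[0.028,-0.12,0,0.03,0.01],[0.038,-0.165,0,0.06,0.01],[0.048,-0.21,0,0.09,0.01],[0.058,-0.255,0,0.12,0.01],[0.067,-0.3,0,0.12,0.01],[0.075,-0.335,0,0.12,0.01]]}}

```text
clock: 67.9
tcp_pos: [0.5739, 0.3284, 0.4497]
orientation: [-3.141, -0.003, 0.0]
contact_force: [0.9, -0.2, -0.8]
grip_width: 0.0146
gripper_force: 87.8
```

>>> {"api": "carry_out", "payload": {"moves": [[0.002,-0.01,0,0,0.01],[0.002,-0.01,0.02,0,0.01],[0.002,-0.01,0.05,0,0.01],[0.002,-0.01,0.08,0,0.01],[0.002,-0.01,0.11,0,0.01],[0.002,-0.01,0.13,0,0.01],[0.002,-0.01,0.14,0,0.01],[0.002,-0.01,0.14,0,0.01]]}}

```text
clock: 68.7
tcp_pos: [0.5765, 0.3344, 0.3083]
orientation: [3.14, -0.002, -0.003]
contact_force: [-0.7, 0.2, -0.7]
grip_width: 0.0138
gripper_force: 87.9
```

```bash
python3 - <<'E'
from h import *
st(); print(to(.576,.337,.2368,np.pi/2))
p,R=tool(); c=cam("wrist"); f=r.grab_frame("wrist"); np.save("pics/w18.npy",f)
h=cv2.cvtColor(f,cv2.COLOR_RGB2HSV)
# handle front-top edge in hand: dark pixels near the grasp; lateral centre and x extent at handle top plane
q=proj("wrist",p+R@np.array([.018,0,.148]),c); print("exp front top edge px",q)
for v in range(int(q[1])-10,int(q[1])+26,5): print(v,h[v,int(q[0])-24:int(q[0])+25:4,2])
E
```

```text
{'clock': 68.7, 'tcp_pos': [0.5765, 0.3344, 0.3083], 'contact_force': [-0.6575, 0.221, -0.6952], 'moment': [-0.023, -0.0399, 0.0044], 'grip_width': 0.0138}
dust 0.0428 0.2536 tool y yaw -90.1
(array([-0.0004, -0.0027,  0.0715]), np.float64(-0.001))
exp front top edge px [247.68142044 249.54763098]
239 [ 98  96  67  67  66  65  66  65  64  63  63  86 131]
244 [126 121  62  64  64  63  62  62  61  60  60  67 126]
249 [125 109  62  65  65  63  62  62  60  61  60  60 124]
254 [123  96  64  68  70  61  59  58  59  58  57  55 122]
259 [122  76  59  66  68  71  67  56  56  56  54  53 122]
264 [131  66  58  63  67  69  71  72  53  53  53  51 104]
269 [129  53  55  61  65  68  70  72  51  50  49  49  91]
274 [127  51  52  60  64  66  67  69  58  45  45  46  69]
```

>>> {"api": "carry_out", "payload": {"moves": [[0,-0.002,0.01,0,0.01],[0,-0.002,0.025,0,0.01],[0,-0.002,0.036,0,0.01],[0,-0.002,0.042,0,0.01],[0,-0.002,0.046,0,0.01],[0,-0.002,0.05,0,0.01],[0,-0.002,0.054,0,0.01],[0,-0.002,0.058,0,0.01]]}}

```text
clock: 69.55
tcp_pos: [0.577, 0.3382, 0.2567]
orientation: [-3.141, 0.001, -0.003]
contact_force: [-15.9, -11.6, 53.5]
grip_width: 0.0143
gripper_force: 95.7
```

```bash
python3 - <<'E'
from h import *
st()
E
```

```text
{'clock': 69.55, 'tcp_pos': [0.577, 0.3382, 0.2567], 'contact_force': [-15.914, -11.5764, 53.4966], 'moment': [-2.8744, 3.6106, -0.092], 'grip_width': 0.0143}
dust 0.0439 0.2572 tool y yaw -90.1
```

It is jammed on the chamfer, with side forces pointing −x and −y. I'll lift and measure the key's offset in the grip.

>>> {"api": "carry_out", "payload": {"moves": [[0,0.0,-0.006,0,0.01],[0,0.0,-0.015,0,0.01],[0,0.0,-0.025,0,0.01],[0,0,-0.03,0,0.01],[0,0,-0.03,0,0.01],[0,0,-0.03,0,0.01],[0,0,-0.03,0,0.01],[0,0,-0.03,0,0.01]]}}

```text
clock: 70.35
tcp_pos: [0.5764, 0.3373, 0.2811]
orientation: [3.141, -0.0, -0.001]
contact_force: [0.4, -0.6, -0.7]
grip_width: 0.0147
gripper_force: 88.1
```

```bash
python3 - <<'E'
from h import *
st(); p,R=tool(); c=cam("wrist"); f=r.grab_frame("wrist"); np.save("pics/w19.npy",f); K,Rc,t=c
h=cv2.cvtColor(f,cv2.COLOR_RGB2HSV)
print("front top/bottom edge exp", proj("wrist",p+R@np.array([.018,0,.148]),c).round(1),proj("wrist",p+R@np.array([.018,0,.188]),c).round(1),"shank foot",proj("wrist",p+R@np.array([.009,0,.2118]),c).round(1), "hole",proj("wrist",(.576,.337,.045),c).round(1))
u=int(proj("wrist",p+R@np.array([.018,0,.148]),c)[0])
for v in range(150,300,3): print(v,h[v,u-12:u+13:6].tolist())
E
```

```text
{'clock': 70.35, 'tcp_pos': [0.5764, 0.3373, 0.2811], 'contact_force': [0.3805, -0.6222, -0.7044], 'moment': [-0.0125, 0.0619, 0.0396], 'grip_width': 0.0147}
dust 0.0432 0.2564 tool y yaw -90.0
front top/bottom edge exp [247.6 249.5] [247.8 210.3] shank foot [247.8 209.4] hole [248.1 208.9]
150 [[18, 96, 135], [17, 97, 134], [17, 96, 136], [17, 94, 135], [17, 96, 135]]
153 [[17, 97, 144], [17, 96, 141], [17, 96, 141], [16, 96, 141], [17, 96, 141]]
156 [[17, 97, 147], [17, 98, 146], [17, 98, 145], [17, 97, 140], [17, 95, 137]]
159 [[17, 96, 149], [17, 97, 150], [17, 96, 149], [17, 96, 149], [17, 96, 148]]
162 [[17, 96, 183], [17, 96, 184], [17, 96, 183], [20, 90, 232], [20, 89, 232]]
165 [[17, 99, 207], [17, 99, 208], [17, 99, 207], [24, 68, 245], [24, 66, 246]]
168 [[18, 99, 213], [18, 98, 213], [17, 99, 214], [21, 88, 237], [26, 60, 246]]
171 [[18, 96, 218], [18, 96, 217], [18, 98, 217], [22, 84, 239], [26, 56, 247]]
174 [[17, 98, 211], [17, 99, 211], [17, 98, 210], [21, 88, 235], [25, 63, 246]]
177 [[17, 100, 206], [17, 100, 206], [17, 99, 206], [20, 89, 233], [24, 65, 246]]
180 [[
[... 2320 characters left out ...]
, [13, 25, 71], [6, 17, 74], [11, 36, 57], [10, 42, 55]]
273 [[5, 24, 63], [12, 18, 69], [12, 17, 73], [18, 17, 75], [13, 43, 53]]
276 [[6, 21, 62], [6, 19, 67], [15, 15, 70], [8, 14, 75], [13, 36, 50]]
279 [[5, 25, 62], [18, 19, 66], [12, 18, 71], [15, 14, 75], [13, 36, 50]]
282 [[8, 17, 59], [10, 12, 64], [8, 15, 68], [15, 14, 75], [18, 25, 51]]
285 [[8, 18, 58], [15, 16, 64], [8, 15, 68], [15, 7, 74], [10, 10, 80]]
288 [[0, 13, 58], [10, 12, 64], [15, 8, 68], [15, 7, 72], [20, 10, 78]]
291 [[10, 13, 57], [0, 8, 63], [30, 8, 67], [15, 7, 72], [30, 7, 77]]
294 [[0, 9, 55], [15, 8, 62], [15, 8, 68], [0, 4, 72], [15, 7, 78]]
297 [[165, 9, 56], [30, 4, 62], [0, 4, 68], [0, 4, 72], [15, 6, 79]]
```

```bash
python3 - <<'E'
from h import *
f=np.load("pics/w19.npy"); h=cv2.cvtColor(f,cv2.COLOR_RGB2HSV); p,R=tool(); c=cam("wrist")
for v in (160.5,190.5,193.5): print(v,ray("wrist",(248,v),.045,c).round(4))
for v in (185,193,197,201,205): print(v,[(u,int(h[v,u,2])) for u in range(205,292,3)])
for v in (185,201):
    g=np.diff(h[v,150:345,2].astype(int)); i=np.argsort(-abs(g))[:8]; print(v,[(150+k,int(g[k]),ray("wrist",(150.5+k,v),.045,c)[1].round(4)) for k in sorted(i)])
E
```

```text
160.5 [0.6076 0.3371 0.045 ]
190.5 [0.5884 0.3371 0.045 ]
193.5 [0.5864 0.3371 0.045 ]
185 [(205, 247), (208, 247), (211, 247), (214, 247), (217, 247), (220, 245), (223, 219), (226, 218), (229, 219), (232, 219), (235, 219), (238, 219), (241, 219), (244, 219), (247, 220), (250, 219), (253, 241), (256, 247), (259, 247), (262, 247), (265, 247), (268, 247), (271, 247), (274, 247), (277, 247), (280, 247), (283, 247), (286, 247), (289, 247)]
193 [(205, 247), (208, 247), (211, 247), (214, 247), (217, 247), (220, 247), (223, 245), (226, 242), (229, 233), (232, 234), (235, 233), (238, 226), (241, 232), (244, 230), (247, 228), (250, 227), (253, 227), (256, 223), (259, 215), (262, 230), (265, 246), (268, 247), (271, 247), (274, 247), (277, 247), (280, 247), (283, 247), (286, 247), (289, 247)]
197 [(205, 246), (208, 246), (211, 246), (214, 246), (217, 246), (220, 246), (223, 242), (226, 240), (229, 171), (232, 183), (235, 183), (238, 183), (241, 192), (244, 205), (247, 205), (250, 204), (253, 206), (256, 206), (259, 179), (262, 224), (265, 244), (268, 246), (271, 246), (274, 246), (277, 246), (2
[... 725 characters left out ...]
), (286, 247), (289, 247)]
185 [(np.int64(190), 34, np.float64(0.3729)), (np.int64(191), 87, np.float64(0.3723)), (np.int64(192), 29, np.float64(0.3717)), (np.int64(220), -15, np.float64(0.3542)), (np.int64(252), 16, np.float64(0.3343)), (np.int64(294), -38, np.float64(0.3082)), (np.int64(295), -66, np.float64(0.3075)), (np.int64(296), -21, np.float64(0.3069))]
201 [(np.int64(191), 22, np.float64(0.3729)), (np.int64(192), 68, np.float64(0.3722)), (np.int64(193), 27, np.float64(0.3716)), (np.int64(227), -31, np.float64(0.3501)), (np.int64(228), -28, np.float64(0.3494)), (np.int64(260), 28, np.float64(0.3292)), (np.int64(294), -62, np.float64(0.3077)), (np.int64(295), -46, np.float64(0.3071))]
```

By the camera the hole centre is at y≈0.3395, and the moments put the contact on the −y side of the foot. So I'll shift about +2 mm in y and try again gently.

>>> {"api": "carry_out", "payload": {"moves": [[0,-0.002,0,0,0.01],[0,-0.002,0.006,0,0.01],[0,-0.002,0.012,0,0.01],[0,-0.002,0.017,0,0.01],[0,-0.002,0.021,0,0.01],[0,-0.002,0.024,0,0.01],[0,-0.002,0.026,0,0.01],[0,-0.002,0.026,0,0.01]]}}

```text
clock: 71.2
tcp_pos: [0.5762, 0.3394, 0.2552]
orientation: [3.141, 0.0, -0.002]
contact_force: [-1.1, -0.9, -2.3]
grip_width: 0.0147
gripper_force: 88.2
```

```bash
python3 - <<'E'
from h import *
st()
E
```

```text
{'clock': 71.2, 'tcp_pos': [0.5762, 0.3394, 0.2552], 'contact_force': [-1.0516, -0.9292, -2.3361], 'moment': [-0.0102, 0.3788, 0.0252], 'grip_width': 0.0147}
dust 0.0433 0.2586 tool y yaw -90.0
```

No contact force this time, so it is entering. I'll go on down.

>>> {"api": "carry_out", "payload": {"moves": [[0,0,0.003,0,0.01],[0,0,0.006,0,0.01],[0,0,0.009,0,0.01],[0,0,0.012,0,0.01],[0,0,0.015,0,0.01],[0,0,0.018,0,0.01],[0,0,0.019,0,0.01],[0,0,0.019,0,0.01]]}}

```text
clock: 72.0
tcp_pos: [0.5762, 0.3395, 0.2369]
orientation: [3.141, -0.0, -0.001]
contact_force: [-7.1, -1.4, 5.4]
grip_width: 0.0142
gripper_force: 89.2
```

```bash
python3 - <<'E'
from h import *
st()
E
```

```text
{'clock': 72.0, 'tcp_pos': [0.5762, 0.3395, 0.2369], 'contact_force': [-7.1154, -1.4145, 5.4364], 'moment': [-0.2517, 1.5748, 0.0169], 'grip_width': 0.0142}
dust 0.0433 0.2587 tool y yaw -90.0
```

The key is at its seated height. I'll press lightly to make sure, release and rise.

>>> {"api": "carry_out", "payload": {"moves": [[0,0,0.002,0,0.01],[0,0,0.003,0,0.01],[0,0,0.003,0,0.01],[0,0,0,0,0.01],[0,0,0,0,0.03],[0,0,0,0,0.05],[0,0,0,0,0.05],[0,0,0,0,0.05]]}}

```text
clock: 72.8
tcp_pos: [0.5771, 0.3392, 0.2366]
orientation: [-3.141, 0.001, -0.001]
contact_force: [-0.2, -0.1, -0.3]
grip_width: 0.0499
gripper_force: 0.0
```

>>> {"api": "carry_out", "payload": {"moves": [[0,0,-0.01,0,0.05],[0,0,-0.03,0,0.05],[0,0,-0.06,0,0.05],[0,0,-0.1,0,0.05],[-0.02,0.02,-0.14,0,0.06],[-0.04,0.05,-0.165,0,0.085],[-0.056,0.089,-0.167,0,0.085],[-0.056,0.089,-0.167,0,0.085]]}}

```text
clock: 73.6
tcp_pos: [0.5198, 0.2455, 0.4054]
orientation: [3.138, -0.008, 0.003]
contact_force: [0.0, -0.3, -0.2]
grip_width: 0.0848
gripper_force: 0.0
```

```bash
python3 - <<'E'
from h import *
st(); w=r.grab_frame("wrist"); s=r.grab_frame("scene"); g=topcheck(); np.save("pics/w20.npy",w)
a=np.load("pics/wrist1.npy")
A=cv2.resize(w[40:190,80:280,::-1],(400,300)); B=cv2.resize(s[130:230,190:323,::-1],(400,300),interpolation=cv2.INTER_CUBIC)
C=cv2.resize(g[85:235,180:380,::-1],(400,300),interpolation=cv2.INTER_CUBIC); D=cv2.resize(a[40:190,80:280,::-1],(400,300))
cv2.imwrite("pics/final.png",np.vstack([np.hstack([A,B]),np.hstack([D,C])]))
E
```

```text
{'clock': 73.6, 'tcp_pos': [0.5198, 0.2455, 0.4054], 'contact_force': [0.017, -0.2638, -0.1797], 'moment': [-0.0594, -0.0823, 0.0125], 'grip_width': 0.0848}
dust -0.0282 0.1757 tool y yaw -90.3
inside [([0.72, 0.104], np.int32(501), [23, 53])]
```

View pics/final.png

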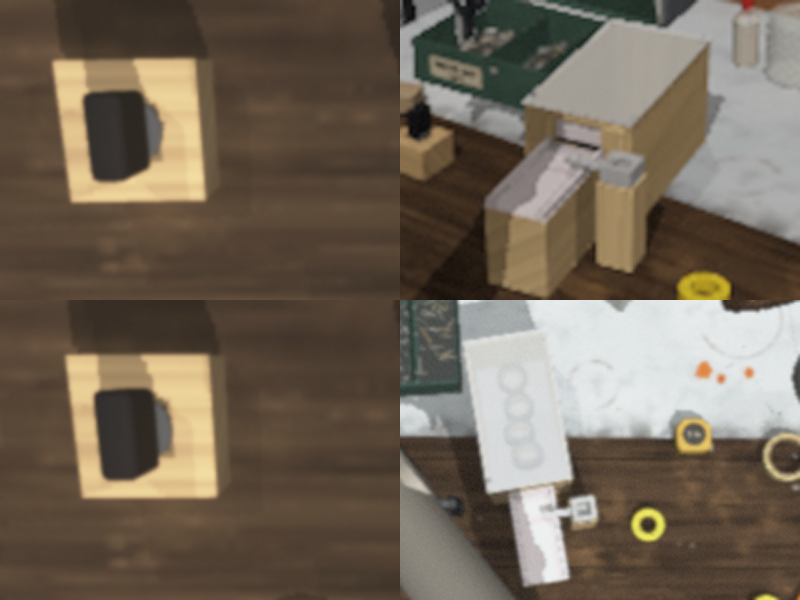

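The key stands in its holder as at the start (top left against bottom left). The flap is shut and the bar lies across the tray (top right). Four rolls lie inside (bottom right, about (515,415)). I'll hand in.

```bash
python3 - <<'E'
from bench import r
print(r.hand_in())
E
```

```text
the job is handed in; nothing more can be done
None
```

I handed the job in at about 74 s of the 210 s: all four black rolls are in the box with the flap shut, the catch is back on its closed stop, the key stands fully down in its holder, and I moved none of the bystanders; the wrist force peaked near 60 N.

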